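Sort excavated finds by material into the finds trays

ROBOT

A 6-joint arm with a two-finger parallel gripper is mounted at the origin on the work surface. World frame = base frame: x ahead of the robot, y to its left, z up, the work surface at z = 0. Lengths are in mm, angles in rad, forces in N, time in s.
With the tool pointing down it reaches from about 350 to 875 mm from the base axis. Payload 4.2 kg.
Tool frame: the origin (TCP) lies midway between the tips of the shut fingers; the grasp point (between the pads) lies 19 mm behind it; z points along the fingers, y is the line along which they close (so a half turn about z gives the same grasp; the last joint's range is limited). The gripper opens to 85 mm and grips with 20 to 120 N. Pads are 22 mm wide; open, the fingers measure 114 mm over their backs; the gripper's body (76 mm by 85 mm) begins 54 mm behind the grasp point. The pads swing forward as they close: fully open they stand 13 mm farther back than shut.
Start: joints at [-1.068, 0.385, 0.008, 0, -1.194, -0.259], TCP at [150.887, -606.492, 231.312] pointing down, gripper open.
Joint ranges: [-3.14, 3.14], [-1.21, 2.06], [-1.07, 1.41], [-3.16, 2.05], [-2.99, -0.16], [-3.1, 3.1]. Speed limits (rad/s): [2.79, 2.79, 3.14, 3.14, 3.14, 3.14].

INTERFACE

Orientations are given as a unit quaternion [x, y, z, w].
In Python, from bench import arm gives the robot as it stands.
- The arm moves only by the tool send_rows, never from a script. Its argument "targets" is a list of rows, each an object of numbers: "gripper": the gripper command: -1 is fully open, 1 is shut, values between are in proportion; "x", "y", "z": the shift along the tool's x, y, z in cm; "ax", "ay", "az": the turn, a rotation vector about the tool's x, y, z in degrees. A call has 1 to 5 rows; each row shifts and turns the commanded pose from where the row before left it, along the tool's axes as they then stand; what a row does not reach is not made up. A row lasts 1/12 s, in which the tool goes at most 41.7 mm and 7.16 degrees, less where a joint would pass 70% of its speed; a pose out of reach is approached as far as the arm can. A call is refused whole if a number of a shift passes 4.17 or a number of a turn 7.16, either way. A call with a gripper value outside its range is refused whole. The fingers move at their own pace and stop on an object; the grip force is fixed at half the most. Time passes only in rows, so rows that do not move let the fingers close. It gives the time, the measured TCP pose, the force, the opening and the grip force at its end, in the units of the state.
- arm.read_state(): the state, without advancing time (a new reading comes with each control period).
- arm.get_image(name): name is "side" or "top" or "wrist"; returns (picture, depth): 384x512x3 uint8, red, green, blue; 384x512 float32, mm along the optical axis (not along the pixel's ray), 0 where there is no reading.
- arm.camera_model(name): a dict with "fx", "fy", "cx", "cy" (pixels), "cam_to_world" (4x4, takes a point from camera to world coordinates). Camera axes: x right, y down, z forward; pixel columns grow to the right and rows downward; lengths in mm; the calibration is good to about 2 mm. A picture is of the moment at which its call begins: read the wrist's pose just before it. camera_model takes no time and is no camera call; for the wrist camera it gives the pose at the moment of the call.
- arm.job_done(): hands the job in; it is judged then, once.
Trained networks look in the newest picture that a camera, given by its name, has taken for a name from the list of things; names that differ only in an ending like _2 or _b are one class to them, and where a whole thing is asked for, a point or a joint stands for the part that bears it (a point fixed in the world has none). Each returns a list of dicts, best first, with "score" (0 to 1); they miss things now and then, are a little off and sometimes report something else, mostly with a low value. They report only what shows in the picture. A call takes as long as a camera call. They do not tell look-alikes from the thing itself.
- arm.boxes_of(camera, thing): "rect" ([left, top, width, height] in pixels, round what is visible of it).
The state is a dict: "clock": time; "joints": joint angles; "joint_vel": joint speeds; "joint_efforts": joint torques, N m; "position": TCP position; "ee_rot": TCP orientation; "contact_force": force on the tool from outside, world axes, zero at the start; "wrist_torque": the same for the moment, N m; "gripper_width": finger opening in mm; "grasp_force": force on a finger pad.
Only numpy, scipy, OpenCV 4.12 (cv2) and the standard library are available. Lean on these libraries where they do the work, as an engineer would, in place of code of your own. Each camera call takes 0.05 s, during which the arm holds its last target. There are 200 camera calls.

TASK

Sort the five finds lying on the brown paper into the four grey trays, each with its own material: both pottery sherds into the tray that already has pottery in it, the bone in with the bones, the iron key in with the iron nails and the green bronze brooch in with the green coins. The finds are fragile, so set each one down gently rather than dropping it, and leave it lying flat on the floor of the empty part of its tray, not on top of another piece. Leave the trowel lying where it is.

Things in the scene. Friction and masses are not known exactly. Their poses are not given: they have to be found in the camera images.
- rim_sherd_mid (a point): Rim sherd of a pot: orange-red pottery with a thicker, paler lip at its +x end, about 46 mm long along its x (the curve), 38 mm wide between straight vertical sides across its y, 8 mm thick wall, 11 mm high as it lies, hollow side down, 30 g. The point is its centre, half-way up; z up.
- banded_sherd_mid (a point): Wall sherd of a pot: paler tan-orange pottery with two dark brown painted bands across it (along y), about 46 mm long along its x (the curve), 38 mm wide between straight vertical sides across its y, 8 mm thick wall, 11 mm high as it lies, hollow side down, 30 g. The point is its centre, half-way up; z up.
- bone_mid (a point): Sheep's foot bone, ivory, lying along its x: 93 mm long, round shaft 14 mm thick (free over the middle 30 mm), knobbly ends 26 mm wide and 17 mm high on which it lies, 35 g. The point is in the middle of the shaft, 8.5 mm above what it lies on.
- key_mid (a point): Old iron key, nearly black, lying flat along its x: 91 mm long, 10 mm high, round shank 10 mm thick, ring bow 35 mm across at the -x end, bit sticking out 21 mm to +y between x = +21 and +40 mm. The point is on the shank's axis, 5 mm above what it lies on, near the balance point; the shank is free from x = -16 to +20 mm. 60 g.
- brooch_mid (a point): Ring brooch of green bronze with a pin across it: flat ring 44 mm outside, 26 mm inside diameter, 8 mm high (pin to 10 mm), 30 g. The point is the ring's centre, 4 mm above what it lies on.
- tray_pottery_clear (a point): Finds tray, open-topped grey plastic, 170 x 135 x 28 mm high outside, walls and floor 3 mm, fixed to the board; three flat orange and tan potsherds lie fixed in its +x end (the last 50 mm inside, up to 17 mm above the tray floor). This point is on the inner floor (3 mm above the board), in the middle of the tray's empty part, which reaches 58 mm to either side along x and 64 mm along y. Its x axis points along the tray towards the sorted pieces, z up.
- tray_bone_clear (a point): Finds tray, open-topped grey plastic, 170 x 135 x 28 mm high outside, walls and floor 3 mm, fixed to the board; three ivory bones lie fixed in its +x end (the last 50 mm inside, up to 17 mm above the tray floor). This point is on the inner floor (3 mm above the board), in the middle of the tray's empty part, which reaches 58 mm to either side along x and 64 mm along y. Its x axis points along the tray towards the sorted pieces, z up.
- tray_iron_clear (a point): Finds tray, open-topped grey plastic, 170 x 135 x 28 mm high outside, walls and floor 3 mm, fixed to the board; three dark iron nails lie fixed in its +x end (the last 50 mm inside, up to 17 mm above the tray floor). This point is on the inner floor (3 mm above the board), in the middle of the tray's empty part, which reaches 58 mm to either side along x and 64 mm along y. Its x axis points along the tray towards the sorted pieces, z up.
- tray_bronze_clear (a point): Finds tray, open-topped grey plastic, 170 x 135 x 28 mm high outside, walls and floor 3 mm, fixed to the board; four green coins and a green finger ring lie fixed in its +x end (the last 50 mm inside, up to 17 mm above the tray floor). This point is on the inner floor (3 mm above the board), in the middle of the tray's empty part, which reaches 58 mm to either side along x and 64 mm along y. Its x axis points along the tray towards the sorted pieces, z up.
- trowel_mid (a point): Pointing trowel, loose on the board at one side of the work, to be left alone: wooden handle 26 mm thick reaching 113 mm to -x of this point, steel blade 72 mm wide reaching 135 mm to +x. The point is at the handle's front end, 13 mm up.
Mind the look-alikes: they are no part of the job. What is shaped like the part that bears tray_bone_clear but yellow is not meant.

How it is judged:
By the outcome, as a careful person would: the job done as asked, in the order asked, and still so for the second after the job is handed in, with the robot touching nothing.
It also fails if it takes over 120 s, if anything falls off the work surface, if the arm or the gripper's body presses on something with over 40 N, if the wrist force passes 120 N, or if a joint passes its speed limit or range.

## Working session

There is one attempt and no reset: what is moved stays moved. The work goes in short steps, Python scripts to look and compute and a tool call to move; the robot and the scene stay as the last step left them, time stands still between calls to the robot, and variables do not carry over. Pictures are saved under pics/ and viewed, at most 18 in all, crops included, and the job is handed in when it is done.

Besides the shell and the picture viewer there is one more tool, called after "Call:" as name(argument=value, ...) on one line, values as JSON. send_rows: Moves the arm, as the interface text tells. Its arguments: {"type":"object","properties":{"targets":{"type":"array"}},"required":["targets"]}

```bash
mkdir -p pics; ls
cat > h.py <<'E'
import numpy as np, cv2
from bench import arm
from scipy.spatial.transform import Rotation as R
def snap(cam,name=None):
    m=arm.camera_model(cam); im,d=arm.get_image(cam)
    if name: cv2.imwrite(f'pics/{name}.png',im[:,:,::-1])
    np.savez(f'{cam}.npz',im=im,d=d,**{k:np.array(m[k]) for k in m})
    return im,d,m
def world(d,m):
    v,u=np.mgrid[:d.shape[0],:d.shape[1]]
    P=np.stack([(u-m['cx'])/m['fx']*d,(v-m['cy'])/m['fy']*d,d,np.ones_like(d)],-1)
    return (P@np.array(m['cam_to_world']).T)[...,:3]
E
python3 - <<'E'
from h import *
s=arm.read_state();print(s)
for c in['top','side']:
    im,d,m=snap(c,c+'0'); W=world(d,m); print(c,m['fx'],np.round(m['cam_to_world'],3).tolist())
    for t in['rim_sherd_mid','banded_sherd_mid','bone_mid','key_mid','brooch_mid','tray_pottery_clear','tray_bone_clear','tray_iron_clear','tray_bronze_clear','trowel_mid']:
        for b in arm.boxes_of(c,t)[:3]:
            r=b['rect'];u,v=int(r[0]+r[2]/2),int(r[1]+r[3]/2)
            u=min(max(u,0),511);v=min(max(v,0),383)
            print(t,round(b['score'],2),np.round(r).tolist(),np.round(W[v,u]).tolist())
E
```

```text
pics
{'clock': 0.0, 'joints': array([-1.06841365e+00,  3.85566368e-01,  6.57825682e-03, -4.61669980e-04,
       -1.19399788e+00, -2.58579021e-01]), 'joint_vel': array([ 1.39053245e-04, -6.34790764e-04,  1.75223599e-04,  2.04244549e-04,
        1.99112625e-03,  8.29502300e-05]), 'joint_efforts': array([-1.08472414e-03, -3.92288768e+01,  1.88394374e+01,  4.18628901e+00,
       -4.77248192e-03,  3.70779503e-06]), 'position': array([ 150.71886943, -605.93707492,  230.20258904]), 'ee_rot': array([-1.21515526e-01,  9.92588904e-01,  1.09621358e-03, -2.07379850e-04]), 'contact_force': array([ 0.23131571, -0.32356018, -0.18357341]), 'wrist_torque': array([-0.02455699, -0.00178516,  0.02950025]), 'grasp_force': 0.0, 'gripper_width': 85.26336667037855}
top 358.3953610058447 [[0.001, -0.991, 0.133, 313.669], [-1.0, -0.005, -0.029, 15.383], [0.03, -0.133, -0.991, 993.632], [0.0, 0.0, 0.0, 1.0]]
rim_sherd_mid 0.57 [191.0, 188.0, 22.0, 25.0] [437.0, 141.0, 10.0]
banded_sherd_mid 0.72 [288.0, 183.0, 19.0, 18.0] [464.0, -122.0, 9.0]
bone_mid 0.58 [336.0, 201.0, 32.0, 10.0] [422.0, -271.0, 12.0]
key_m
[... 776 characters left out ...]
0] [416.0, -268.0, 14.0]
banded_sherd_mid 0.58 [253.0, 170.0, 17.0, 6.0] [464.0, -120.0, 9.0]
banded_sherd_mid 0.21 [286.0, 147.0, 18.0, 18.0] [433.0, -292.0, -3.0]
brooch_mid 0.6 [193.0, 244.0, 13.0, 14.0] [407.0, 278.0, 14.0]
brooch_mid 0.44 [283.0, 149.0, 22.0, 15.0] [418.0, -265.0, 15.0]
tray_pottery_clear 0.91 [222.0, 117.0, 55.0, 36.0] [642.0, -300.0, 5.0]
tray_bone_clear 0.88 [211.0, 246.0, 84.0, 76.0] [215.0, 284.0, 8.0]
tray_bone_clear 0.6 [149.0, 162.0, 63.0, 44.0] [658.0, 81.0, 4.0]
tray_iron_clear 0.73 [103.0, 190.0, 70.0, 55.0] [659.0, 278.0, 4.0]
tray_bronze_clear 0.75 [184.0, 135.0, 59.0, 43.0] [666.0, -107.0, 4.0]
trowel_mid 0.9 [141.0, 267.0, 51.0, 65.0] [359.0, 461.0, 28.0]
```

Run:
```python
import cv2
a=cv2.imread('pics/top0.png')[70:340,50:430]; cv2.imwrite('pics/top0c.png',cv2.resize(a,None,fx=2.1,fy=2.1,interpolation=cv2.INTER_CUBIC))
a=cv2.imread('pics/side0.png'); cv2.imwrite('pics/side0c.png',cv2.resize(a,None,fx=1.55,fy=1.55,interpolation=cv2.INTER_CUBIC))
```

```text
(no output)
```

View pics/top0c.png

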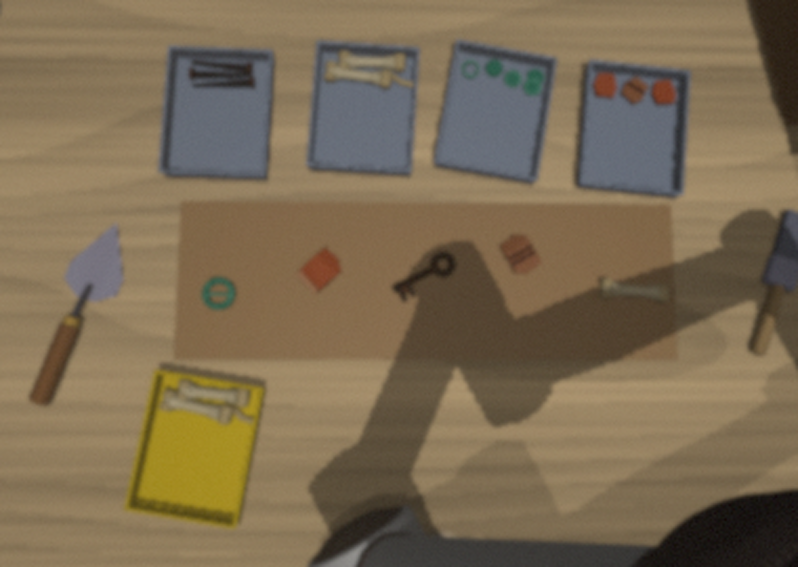

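The four grey trays stand in a row at the far side: iron (left, crop 218,113), bone (363,110), bronze (495,112) and pottery (632,128). The paper in front holds the brooch, rim sherd, key, banded sherd and bone from left to right. The yellow bone tray at bottom left is the look-alike. I'm moving the wrist camera over the bone for a close look.

Call:
send_rows(targets=[{"az":7},{"az":7},{"x":-2.45,"y":3.07},{"x":-2.45,"y":3.07},{"x":-2.45,"y":3.07}])

```text
$.targets[0]: bad value
```

Call:
send_rows(targets=[{"x":-2.45,"y":3.07},{"x":-2.45,"y":3.07},{"x":-2.45,"y":3.07},{"x":-2.45,"y":3.07},{"x":-2.45,"y":3.07}])

```text
$.targets[0]: bad value
```

Call:
send_rows(targets=[{"x":-2.45,"y":3.07},{"x":-2.45,"y":3.07},{"x":-2.45,"y":3.07},{"x":0},{"x":0}])

```text
$.targets[0]: bad value
```

Run:
```python
from h import *
s=arm.read_state();print(s['clock'],s['position'],R.from_quat(s['ee_rot']).as_matrix().round(3).tolist(),s['joints'].round(2),s['contact_force'])
im,d,m=snap('wrist','w0');print(m['fx'],np.round(m['cam_to_world'],3).tolist());W=world(d,m)
for t in['bone_mid','banded_sherd_mid']: print(arm.boxes_of('wrist',t)[:2])
for p in[(0,0),(0,511),(383,0),(383,511),(192,256)]:print(p,W[p].round())
```

```text
1.1 [ 150.88443682 -606.49036646  231.32658056] [[-0.97, -0.241, 0.0], [-0.241, 0.97, -0.0], [-0.0, -0.0, -1.0]] [-1.07  0.38  0.01  0.   -1.19 -0.26] [0.2566376  0.06721466 0.57657274]
265.0641302318251 [[-0.241, 0.929, 0.28, 79.265], [0.971, 0.231, 0.069, -624.791], [-0.0, 0.288, -0.958, 373.254], [0.0, 0.0, 0.0, 1.0]]
[{'rect': [395.0, 350.7, 34.9, 19.5], 'score': 0.66}]
[{'rect': [397.2, 350.8, 33.4, 18.8], 'score': 0.55}]
(0, 0) [  -43. -1437.  -534.]
(0, 511) [-119. -360.    0.]
(383, 0) [ 153. -669.  326.]
(383, 511) [ 125. -552.  326.]
(192, 256) [ 190. -601.   -0.]
```

View pics/w0.png

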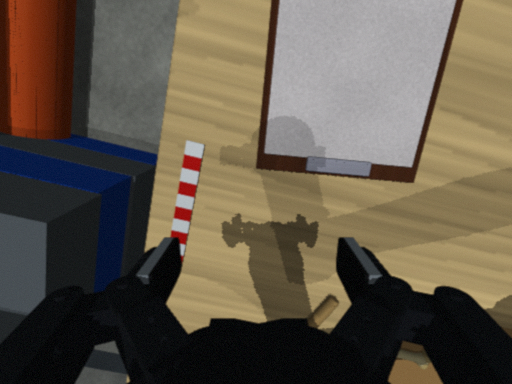

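The rows need every field; nothing moved. The picture shows the start area with a clipboard and a scale bar, neither of which matters. I'll resend with all fields.

Call:
send_rows(targets=[{"x":0,"y":0,"z":0,"ax":0,"ay":0,"az":7,"gripper":-1},{"x":0,"y":0,"z":0,"ax":0,"ay":0,"az":7,"gripper":-1},{"x":-2.45,"y":3.07,"z":0,"ax":0,"ay":0,"az":0,"gripper":-1},{"x":-2.45,"y":3.07,"z":0,"ax":0,"ay":0,"az":0,"gripper":-1},{"x":-2.45,"y":3.07,"z":0,"ax":0,"ay":0,"az":0,"gripper":-1}])

```text
clock: 1.67
position: [224.7, -513.6, 230.9]
ee_rot: [0.001, 1.0, 0.0, -0.0]
contact_force: [0.8, -0.5, 0.2]
gripper_width: 85.4
grasp_force: 0.0
```

Call:
send_rows(targets=[{"x":-2.45,"y":3.07,"z":0,"ax":0,"ay":0,"az":0,"gripper":-1},{"x":-2.45,"y":3.07,"z":0,"ax":0,"ay":0,"az":0,"gripper":-1},{"x":-2.45,"y":3.07,"z":0,"ax":0,"ay":0,"az":0,"gripper":-1},{"x":-2.45,"y":3.07,"z":0,"ax":0,"ay":0,"az":0,"gripper":-1},{"x":-2.45,"y":3.07,"z":0,"ax":0,"ay":0,"az":0,"gripper":-1}])

```text
clock: 2.08
position: [347.9, -359.4, 231.7]
ee_rot: [0.0, 1.0, -0.0, 0.0]
contact_force: [0.7, -0.4, 0.2]
gripper_width: 85.1
grasp_force: 0.0
```

Call:
send_rows(targets=[{"x":-2.45,"y":3.07,"z":0,"ax":0,"ay":0,"az":0,"gripper":-1},{"x":-2.45,"y":3.07,"z":0,"ax":0,"ay":0,"az":0,"gripper":-1},{"x":-2.45,"y":3.07,"z":0,"ax":0,"ay":0,"az":0,"gripper":-1},{"x":0,"y":0,"z":0,"ax":0,"ay":0,"az":0,"gripper":-1},{"x":0,"y":0,"z":0,"ax":0,"ay":0,"az":0,"gripper":-1}])

```text
clock: 2.5
position: [421.8, -267.4, 231.5]
ee_rot: [-0.002, 1.0, -0.0, 0.0]
contact_force: [-0.4, 0.1, -0.6]
gripper_width: 85.2
grasp_force: 0.0
```

Run:
```python
from h import *
s=arm.read_state();print(s['clock'],s['position'],R.from_quat(s['ee_rot']).as_matrix().round(3).tolist(),s['joints'].round(2),s['contact_force'])
im,d,m=snap('wrist','w1');W=world(d,m)
for t in['bone_mid','banded_sherd_mid']: print(arm.boxes_of('wrist',t)[:2])
print(W[150:200:10,256].round(1).tolist())
for p in[(0,0),(0,511),(383,0),(383,511),(192,256)]:print(p,W[p].round())
```

```text
2.5 [ 421.76389565 -267.39273202  231.45505932] [[-1.0, -0.004, 0.0], [-0.004, 1.0, -0.0], [-0.0, -0.0, -1.0]] [-0.24  0.17 -0.29  0.   -1.11 -1.33] [-0.39793341  0.1243959  -0.59038387]
[{'rect': [217.1, 150.9, 73.3, 25.6], 'score': 0.94}]
[{'rect': [338.1, 176.9, 37.6, 35.5], 'score': 0.81}]
[[399.6, -271.5, -0.4], [411.4, -271.4, 13.4], [428.5, -271.5, -1.4], [443.2, -271.5, -0.8], [458.3, -271.5, -0.4]]
(0, 0) [ 219. -582.   -1.]
(0, 511) [218.  37.  -1.]
(383, 0) [ 410. -330.  326.]
(383, 511) [ 410. -208.  326.]
(192, 256) [ 461. -271.    1.]
```

View pics/w1.png

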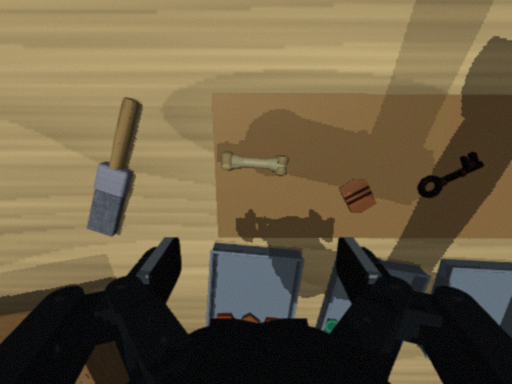

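The bone lies at px (253,163), the banded sherd at (357,196) and the key at (450,175). I'll measure them from the wrist cloud by height and colour.

```bash
cat >> h.py <<'E'
def blobs(im,d,m,x0=365,x1=510,y0=-310,y1=320,h=3.5):
    W=world(d,m); 
    mask=((W[...,2]>h)&(W[...,2]<30)&(W[...,0]>x0)&(W[...,0]<x1)&(W[...,1]>y0)&(W[...,1]<y1)&(d>0)).astype(np.uint8)
    n,l,st,_=cv2.connectedComponentsWithStats(mask)
    out=[]
    for i in range(1,n):
        if st[i,4]<60: continue
        P=W[l==i]; (c,sz,a)=cv2.minAreaRect(P[:,:2].astype(np.float32))
        w,V=np.linalg.eigh(np.cov(P[:,:2].T)); yaw=np.degrees(np.arctan2(V[1,1],V[0,1]))
        print('px',st[i,:4].tolist(),'n',st[i,4],'rectc',np.round(c,1),'sz',np.round(sz,1),'ang',round(a,1),'pca',round(yaw,1),'mean',P.mean(0).round(1),'z90',np.percentile(P[:,2],[50,95]).round(1),'col',im[l==i].mean(0).round())
        out.append((P,l==i))
    return out
E
python3 - <<'E'
from h import *
for c in['wrist','top']:
    z=np.load(c+'.npz'); print(c); blobs(z['im'],z['d'],{k:z[k] for k in['fx','fy','cx','cy','cam_to_world']})
z=np.load('top.npz');m={k:z[k] for k in['fx','fy','cx','cy','cam_to_world']};W=world(z['d'],m)
# grey trays: walls z>15
print('trays'); blobs(z['im'],z['d'],m,x0=540,x1=780,y0=-400,y1=400,h=14)
im=cv2.imread('pics/w1.png')[130:240,190:512];cv2.imwrite('pics/w1c.png',cv2.resize(im,None,fx=2.4,fy=2.4,interpolation=cv2.INTER_CUBIC))
E
```

```text
wrist
px [228, 151, 60, 24] n 785 rectc [ 415.9 -269.6] sz [81.8 25.6] ang 86.3 pca 85.3 mean [ 414.9 -267.5   14. ] z90 [14.4 17.2] col [124. 115.  83.]
px [418, 152, 66, 46] n 855 rectc [432.9   1.5] sz [32.3 90.2] ang 36.9 pca 123.2 mean [434.3   2.1   7.8] z90 [ 8.  10.2] col [13.  9.  6.]
px [340, 179, 37, 34] n 856 rectc [ 464.3 -123.4] sz [52.1 38.3] ang 29.5 pca -143.9 mean [ 463.1 -124.5    8.9] z90 [ 9.  11.2] col [93. 57. 34.]
top
px [288, 181, 21, 20] n 247 rectc [ 465.9 -123.6] sz [55.4 45.2] ang 44.4 pca -139.7 mean [ 464.9 -124.1    9.5] z90 [ 9.7 13.3] col [108.  74.  52.]
px [191, 188, 22, 22] n 270 rectc [442.  141.9] sz [42.7 52.4] ang 44.9 pca 137.3 mean [440.7 141.3   9.7] z90 [ 9.8 13.4] col [127.  74.  48.]
px [237, 190, 30, 25] n 211 rectc [434.9   4.5] sz [33. 92.] ang 31.9 pca 124.2 mean [436.    2.1   8.6] z90 [ 8.7 12.5] col [57. 44. 32.]
px [146, 202, 17, 16] n 146 rectc [410.8 272.6] sz [42.5 41.7] ang 87.8 pca -137.7 mean [410.7 272.2   7.6] z90 [ 7.3 11.2] col [74. 94. 73.]
px [335, 202, 31, 12] n 203 rectc [ 418.1 -268.9] sz [81.2 28.5] ang 87.3 pca 85.2 mean [ 416.2 -266.9   14.2] z90 [14.8 18.8] col [91. 81. 62.]
trays
px [196, 89, 54, 62] n 644 rectc [659.9  86.7] sz [137.3 174.4] ang 86.5 pca 131.2 mean [710.7  96.4  20.9] z90 [19.4 29.3] col [112. 105.  92.]
px [267, 89, 49, 15] n 162 rectc [ 733.9 -105.6] sz [138.4  16.8] ang 79.2 pca 79.9 mean [ 737.6 -105.6   24.1] z90 [25.5 29.8] col [77. 77. 80.]
px [125, 92, 55, 61] n 329 rectc [651.5 280.2] sz [137.9 175.1] ang 88.2 pca 145.6 mean [688.3 312.7  24.1] z90 [25.5 29.6] col [76. 77. 79.]
px [330, 99, 49, 65] n 338 rectc [ 635.  -279.5] sz [138.8 175. ] ang 85.1 pca -156.9 mean [ 665.1 -313.7   24.1] z90 [25.9 29.8] col [78. 78. 80.]
px [301, 108, 13, 49] n 91 rectc [ 628.9 -154.7] sz [ 11.6 141.7] ang 77.2 pca 169.6 mean [ 622.7 -152.3   25.7] z90 [27.5 29.8] col [98. 96. 95.]
```

View pics/w1c.png

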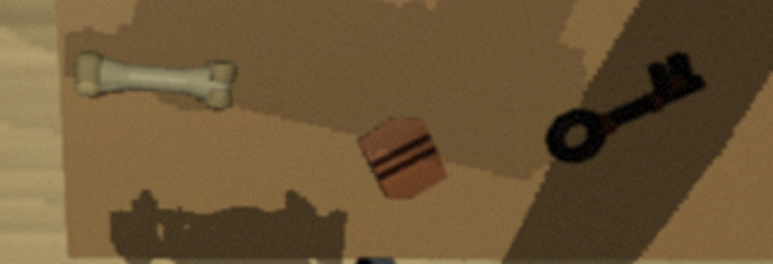

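Measured: banded sherd (464,-123), with its bands at about 119.5° yaw. The bone's axis is at about 85.5°, and heights match the text (11 / 17 / 10 mm). I'll follow the order in the task, sherds first. Now going above the banded sherd.

Call:
send_rows(targets=[{"x":-0.85,"y":2.88,"z":2,"ax":0,"ay":0,"az":0,"gripper":-1},{"x":-0.85,"y":2.88,"z":2,"ax":0,"ay":0,"az":0,"gripper":-1},{"x":-0.85,"y":2.88,"z":2,"ax":0,"ay":0,"az":0,"gripper":-1},{"x":-0.85,"y":2.88,"z":2,"ax":0,"ay":0,"az":0,"gripper":-1},{"x":-0.85,"y":2.88,"z":2,"ax":0,"ay":0,"az":0,"gripper":-1}])

```text
clock: 3.07
position: [462.8, -125.2, 130.8]
ee_rot: [0.002, 1.0, -0.0, 0.0]
contact_force: [1.2, 0.3, -0.1]
gripper_width: 85.7
grasp_force: 0.0
```

Call:
send_rows(targets=[{"x":0,"y":0,"z":0.6,"ax":0,"ay":0,"az":-7,"gripper":-1},{"x":0,"y":0,"z":0.6,"ax":0,"ay":0,"az":-7,"gripper":-1},{"x":0,"y":0,"z":0.6,"ax":0,"ay":0,"az":-7,"gripper":-1},{"x":0,"y":0,"z":0.6,"ax":0,"ay":0,"az":-7,"gripper":-1},{"x":0,"y":0,"z":0.6,"ax":0,"ay":0,"az":-1.5,"gripper":-1}])

```text
clock: 3.48
position: [462.7, -126.3, 101.0]
ee_rot: [-0.255, 0.967, -0.0, -0.0]
contact_force: [0.1, 1.2, -1.0]
gripper_width: 85.5
grasp_force: 0.0
```

```bash
cat >> h.py <<'E'
def st():
    s=arm.read_state();M=R.from_quat(s['ee_rot']).as_matrix()
    print('t',round(s['clock'],2),'p',s['position'].round(1),'yawY',round(np.degrees(np.arctan2(M[1,1],M[0,1])),1),'j1,j6',s['joints'][[0,5]].round(2),'F',s['contact_force'].round(1),'w',round(s['gripper_width'],1),'g',round(s['grasp_force'],1)); return s,M
def to(x,y,z,yaw):
    "tool shift (cm) and turn (deg) to a world TCP and tool-y yaw"
    s,M=st(); d=M.T@(np.array([x,y,z])-s['position'])/10
    a=np.degrees(np.arctan2(M[1,1],M[0,1])); az=-((yaw-a+180)%360-180)
    print('shift cm',d.round(2),'az',round(az,1))
E
python3 - <<'E'
from h import *
st()
im,d,m=snap('wrist','w2');P=blobs(im,d,m,y0=-200,y1=-60,h=4)
to(464.3,-123.4,3,119.5)
E
```

```text
t 3.48 p [ 462.7 -126.3  101. ] yawY 119.6 j1,j6 [ 0.07 -1.13] F [ 0.1  1.2 -1. ] w 85.5 g 0.0
px [240, 170, 42, 54] n 1998 rectc [ 464.8 -123.1] sz [52.8 37.9] ang 30.1 pca -141.8 mean [ 463.1 -124.3    9. ] z90 [ 9.2 11.1] col [101.  63.  39.]
t 3.53 p [ 461.9 -126.3   99.9] yawY 119.4 j1,j6 [ 0.07 -1.13] F [ 0.2 -1.1 -0.6] w 85.2 g 0.0
shift cm [-0.37  0.12  9.69] az -0.1
```

View pics/w2.png

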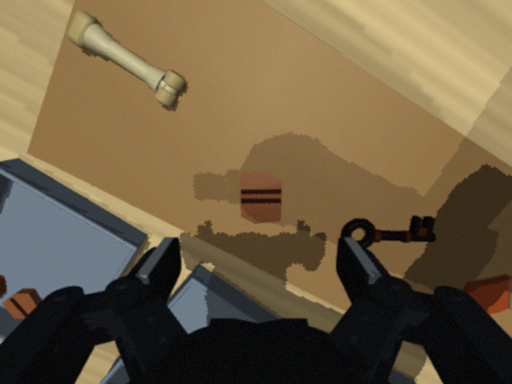

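The sherd sits squarely between the fingers with its bands horizontal (px 261,196). Descending and gripping.

Call:
send_rows(targets=[{"x":-0.3,"y":0.1,"z":3,"ax":0,"ay":0,"az":0,"gripper":-1},{"x":0,"y":0,"z":3,"ax":0,"ay":0,"az":0,"gripper":-1},{"x":0,"y":0,"z":2.4,"ax":0,"ay":0,"az":0,"gripper":-1},{"x":0,"y":0,"z":1,"ax":0,"ay":0,"az":0,"gripper":-1},{"x":0,"y":0,"z":0.3,"ax":0,"ay":0,"az":0,"gripper":-1}])

```text
clock: 3.95
position: [463.5, -123.9, 2.4]
ee_rot: [-0.253, 0.968, 0.0, -0.002]
contact_force: [0.1, -0.3, 0.1]
gripper_width: 85.4
grasp_force: 0.0
```

Call:
send_rows(targets=[{"x":0,"y":0,"z":0,"ax":0,"ay":0,"az":0,"gripper":-0.3},{"x":0,"y":0,"z":0,"ax":0,"ay":0,"az":0,"gripper":0},{"x":0,"y":0,"z":0,"ax":0,"ay":0,"az":0,"gripper":0.3},{"x":0,"y":0,"z":0,"ax":0,"ay":0,"az":0,"gripper":1},{"x":0,"y":0,"z":0,"ax":0,"ay":0,"az":0,"gripper":1}])

```text
clock: 4.37
position: [466.3, -122.7, 5.8]
ee_rot: [-0.254, 0.967, -0.0, 0.001]
contact_force: [-1.0, -0.8, 4.4]
gripper_width: 35.7
grasp_force: 59.3
```

Call:
send_rows(targets=[{"x":0,"y":0,"z":0,"ax":0,"ay":0,"az":0,"gripper":1},{"x":0,"y":0,"z":0,"ax":0,"ay":0,"az":0,"gripper":1}])

```text
clock: 4.53
position: [466.3, -122.7, 5.7]
ee_rot: [-0.255, 0.967, -0.0, 0.001]
contact_force: [-1.5, -0.6, 5.2]
gripper_width: 35.3
grasp_force: 59.5
```

Call:
send_rows(targets=[{"x":0,"y":0,"z":-1,"ax":0,"ay":0,"az":0,"gripper":1},{"x":0,"y":0,"z":-3,"ax":0,"ay":0,"az":0,"gripper":1},{"x":0,"y":0,"z":-3,"ax":0,"ay":0,"az":0,"gripper":1},{"x":0,"y":0,"z":0,"ax":0,"ay":0,"az":0,"gripper":1}])

```text
clock: 4.87
position: [469.3, -122.6, 79.8]
ee_rot: [-0.255, 0.967, -0.002, 0.006]
contact_force: [0.1, 0.6, 0.2]
gripper_width: 35.4
grasp_force: 60.0
```

Run:
```python
from h import *
z=np.load('top.npz');m={k:z[k] for k in['fx','fy','cx','cy','cam_to_world']};W=world(z['d'],m)
for n,b in dict(iron=(560,760,190,370),bone=(560,760,0,180),bronze=(560,760,-195,-15),pottery=(540,740,-370,-190)).items():
    P=W[(W[...,0]>b[0])&(W[...,0]<b[1])&(W[...,1]>b[2])&(W[...,1]<b[3])&(W[...,2]>18)&(W[...,2]<35)][:,:2].astype(np.float32)
    c,sz,a=cv2.minAreaRect(P); t=np.radians(a-90) if a>45 else np.radians(a); 
    print(n,np.round(c,1),np.round(sz,1),round(a,1),'clear',np.round(np.array(c)-25*np.array([np.cos(t),np.sin(t)]),1),'yawx',np.degrees(t).round(1))
im,d,m=snap('wrist','w3');st()
```

```text
iron [651.1 279.3] [139.9 175.8] 88.2 clear [626.1 280.1] yawx -1.8
bone [659.4  85.7] [139.6 175.2] 86.7 clear [634.4  87.1] yawx -3.3
bronze [656.3 -91.5] [139.3 175.2] 79.9 clear [631.6 -87.1] yawx -10.1
pottery [ 635.1 -278.4] [139.9 176. ] 84.3 clear [ 610.2 -275.9] yawx -5.7
t 4.92 p [ 467.7 -122.5   77.6] yawY 119.5 j1,j6 [ 0.08 -1.14] F [ 0.8  1.  -0.3] w 35.1 g 60.0
```

View pics/w3.png

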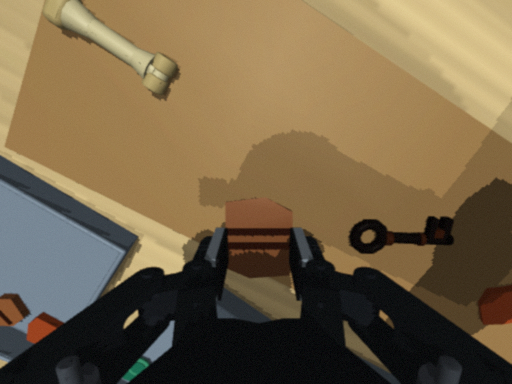

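The sherd is held level between the fingers. Carrying it to the pottery tray and turning it square.

Call:
send_rows(targets=[{"x":-1.24,"y":-3.5,"z":0,"ax":0,"ay":0,"az":0,"gripper":1},{"x":-1.24,"y":-3.5,"z":0,"ax":0,"ay":0,"az":0,"gripper":1},{"x":-1.24,"y":-3.5,"z":0,"ax":0,"ay":0,"az":0,"gripper":1},{"x":-1.24,"y":-3.5,"z":0,"ax":0,"ay":0,"az":0,"gripper":1},{"x":-1.24,"y":-3.5,"z":0,"ax":0,"ay":0,"az":0,"gripper":1}])

```text
clock: 5.33
position: [605.8, -245.5, 73.2]
ee_rot: [-0.254, 0.967, 0.001, -0.001]
contact_force: [1.0, 0.2, -0.3]
gripper_width: 35.3
grasp_force: 60.0
```

Call:
send_rows(targets=[{"x":0,"y":0,"z":0,"ax":0,"ay":0,"az":-7,"gripper":1},{"x":0,"y":0,"z":0,"ax":0,"ay":0,"az":-7,"gripper":1},{"x":0,"y":0,"z":0,"ax":0,"ay":0,"az":-7,"gripper":1},{"x":0,"y":0,"z":0,"ax":0,"ay":0,"az":-7,"gripper":1},{"x":0,"y":0,"z":0,"ax":0,"ay":0,"az":-7,"gripper":1}])

```text
clock: 5.75
position: [604.5, -244.3, 72.8]
ee_rot: [-0.536, 0.844, 0.001, -0.001]
contact_force: [-0.3, -0.6, -0.0]
gripper_width: 36.1
grasp_force: 60.1
```

Call:
send_rows(targets=[{"x":0,"y":0,"z":0,"ax":0,"ay":0,"az":-7,"gripper":1},{"x":0,"y":0,"z":0,"ax":0,"ay":0,"az":-7,"gripper":1},{"x":0,"y":0,"z":0,"ax":0,"ay":0,"az":-6,"gripper":1},{"x":0,"y":0,"z":0,"ax":0,"ay":0,"az":0,"gripper":1},{"x":0,"y":0,"z":0,"ax":0,"ay":0,"az":0,"gripper":1}])

```text
clock: 6.17
position: [604.8, -244.3, 73.4]
ee_rot: [-0.671, 0.741, 0.001, -0.0]
contact_force: [-0.1, 0.5, -0.5]
gripper_width: 35.5
grasp_force: 60.1
```

Run:
```python
from h import *
im,d,m=snap('wrist','w4');W=world(d,m)
P=W[(W[...,0]>540)&(W[...,0]<620)&(W[...,1]>-360)&(W[...,1]<-200)]
print('floor z',np.percentile(P[:,2],[10,30,50,70,90]).round(1))
to(608,-244.5,8.5,174.5)
```

```text
floor z [  1.8  20.4 126.6 153.3 166.2]
t 6.22 p [ 604.9 -244.3   73.6] yawY 174.3 j1,j6 [-0.14  0.04] F [-0.6  0.  -0.4] w 35.8 g 60.1
shift cm [-0.01 -0.32  6.5 ] az -0.2
```

View pics/w4.png

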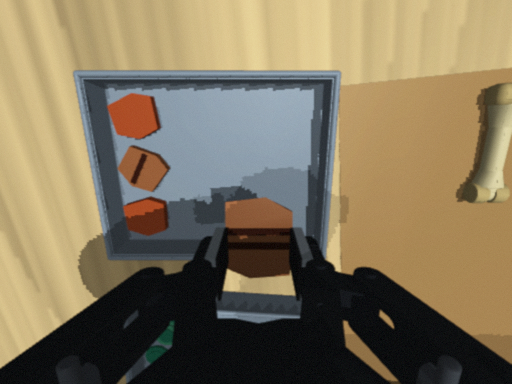

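The pottery tray shows with its three sherds at left (px 110-165) and an empty part under the gripper. Lowering to the floor.

Call:
send_rows(targets=[{"x":0,"y":-0.3,"z":2.5,"ax":0,"ay":0,"az":0,"gripper":1},{"x":0,"y":0,"z":2.5,"ax":0,"ay":0,"az":0,"gripper":1},{"x":0,"y":0,"z":1,"ax":0,"ay":0,"az":0,"gripper":1},{"x":0,"y":0,"z":0.3,"ax":0,"ay":0,"az":0,"gripper":1},{"x":0,"y":0,"z":0,"ax":0,"ay":0,"az":0,"gripper":1}])

```text
clock: 6.63
position: [608.0, -244.8, 10.7]
ee_rot: [-0.672, 0.741, 0.0, -0.001]
contact_force: [-0.9, 0.1, 0.7]
gripper_width: 35.6
grasp_force: 60.1
```

Call:
send_rows(targets=[{"x":0,"y":0,"z":0.1,"ax":0,"ay":0,"az":0,"gripper":1},{"x":0,"y":0,"z":0,"ax":0,"ay":0,"az":0,"gripper":1}])

```text
clock: 6.8
position: [609.2, -245.0, 11.5]
ee_rot: [-0.672, 0.74, -0.001, 0.001]
contact_force: [0.5, 0.4, -0.4]
gripper_width: 35.4
grasp_force: 60.1
```

Call:
send_rows(targets=[{"x":0,"y":0,"z":0.15,"ax":0,"ay":0,"az":0,"gripper":1},{"x":0,"y":0,"z":0,"ax":0,"ay":0,"az":0,"gripper":1}])

```text
clock: 6.97
position: [608.6, -244.8, 9.5]
ee_rot: [-0.672, 0.74, -0.0, 0.0]
contact_force: [0.4, 0.2, -0.5]
gripper_width: 35.3
grasp_force: 60.1
```

Call:
send_rows(targets=[{"x":0,"y":0,"z":0.1,"ax":0,"ay":0,"az":0,"gripper":1},{"x":0,"y":0,"z":0,"ax":0,"ay":0,"az":0,"gripper":1}])

```text
clock: 7.13
position: [608.7, -244.9, 8.9]
ee_rot: [-0.672, 0.74, -0.001, 0.0]
contact_force: [-1.2, -0.1, 3.2]
gripper_width: 35.2
grasp_force: 60.6
```

It touched at z ≈ 8.9 with 3 N, as expected. Releasing gently and rising.

Call:
send_rows(targets=[{"x":0,"y":0,"z":0,"ax":0,"ay":0,"az":0,"gripper":0.1},{"x":0,"y":0,"z":0,"ax":0,"ay":0,"az":0,"gripper":-0.1},{"x":0,"y":0,"z":0,"ax":0,"ay":0,"az":0,"gripper":-0.15},{"x":0,"y":0,"z":0,"ax":0,"ay":0,"az":0,"gripper":-0.15},{"x":0,"y":0,"z":-0.5,"ax":0,"ay":0,"az":0,"gripper":-0.15}])

```text
clock: 7.55
position: [607.4, -244.6, 11.7]
ee_rot: [-0.672, 0.74, 0.001, -0.001]
contact_force: [-0.8, 0.0, 0.3]
gripper_width: 49.3
grasp_force: 0.0
```

Call:
send_rows(targets=[{"x":0,"y":0,"z":-2,"ax":0,"ay":0,"az":0,"gripper":-0.15},{"x":0,"y":0,"z":-4,"ax":0,"ay":0,"az":0,"gripper":-1},{"x":0,"y":0,"z":-4,"ax":0,"ay":0,"az":0,"gripper":-1},{"x":0,"y":0,"z":-4,"ax":0,"ay":0,"az":0,"gripper":-1},{"x":0,"y":0,"z":0,"ax":0,"ay":0,"az":0,"gripper":-1}])

```text
clock: 7.97
position: [613.4, -246.6, 163.6]
ee_rot: [-0.673, 0.74, -0.008, 0.004]
contact_force: [2.0, -0.3, 2.2]
gripper_width: 85.6
grasp_force: 0.0
```

Run:
```python
from h import *
im,d,m=snap('wrist','w5')
blobs(im,d,m,x0=555,x1=700,y0=-335,y1=-215,h=6.5)
to(440,141,110,180)
```

```text
px [172, 105, 28, 27] n 587 rectc [ 686.8 -321.7] sz [26.2 26.5] ang 0.0 pca -147.7 mean [ 686.9 -322.7   10.3] z90 [10.3 11.6] col [138.  62.  32.]
px [178, 137, 28, 33] n 563 rectc [ 686.5 -284.7] sz [26.9 36.7] ang 0.8 pca 99.2 mean [ 688.9 -284.3   10.3] z90 [10.3 11.5] col [109.  67.  41.]
px [249, 157, 34, 44] n 1359 rectc [ 607.8 -246.5] sz [51.6 37.5] ang 84.1 pca 91.4 mean [ 607.9 -247.8   12. ] z90 [12.2 14.2] col [92. 58. 37.]
px [185, 175, 18, 27] n 366 rectc [ 691.  -243.8] sz [31.3 18. ] ang 89.9 pca 86.4 mean [ 691.6 -244.5   10.1] z90 [10.2 11.3] col [103.  45.  23.]
px [310, 174, 6, 34] n 153 rectc [ 556.1 -232.2] sz [34.6  2.8] ang 86.1 pca 85.7 mean [ 556.5 -230.5   21. ] z90 [22.4 29.3] col [47. 54. 60.]
px [186, 207, 45, 11] n 341 rectc [ 676.2 -216. ] sz [ 4.4 47.7] ang 84.9 pca 175.2 mean [ 678.8 -217.2   20.5] z90 [21.7 29.3] col [40. 45. 50.]
t 8.02 p [ 611.5 -245.6  159.4] yawY 174.5 j1,j6 [-0.14  0.04] F [-0.5  0.1 -0.3] w 85.3 g 0.0
shift cm [-36.85  20.83   4.62] az -5.5
```

View pics/w5.png

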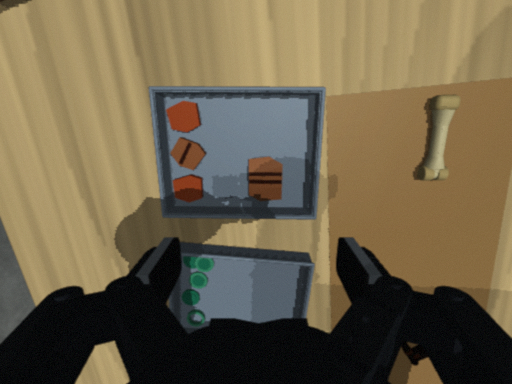

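The banded sherd lies flat in the tray (px 265,178, top at 14 mm). Now the rim sherd.

Call:
send_rows(targets=[{"x":-3.35,"y":1.89,"z":0.4,"ax":0,"ay":0,"az":0,"gripper":-1},{"x":-3.35,"y":1.89,"z":0.4,"ax":0,"ay":0,"az":0,"gripper":-1},{"x":-3.35,"y":1.89,"z":0.4,"ax":0,"ay":0,"az":0,"gripper":-1},{"x":-3.35,"y":1.89,"z":0.4,"ax":0,"ay":0,"az":0,"gripper":-1},{"x":-3.35,"y":1.89,"z":0.4,"ax":0,"ay":0,"az":0,"gripper":-1}])

```text
clock: 8.43
position: [528.8, -67.7, 132.0]
ee_rot: [-0.672, 0.741, 0.0, -0.0]
contact_force: [0.2, 0.9, 0.0]
gripper_width: 85.5
grasp_force: 0.0
```

Call:
send_rows(targets=[{"x":-3.35,"y":1.89,"z":0.4,"ax":0,"ay":0,"az":0,"gripper":-1},{"x":-3.35,"y":1.89,"z":0.4,"ax":0,"ay":0,"az":0,"gripper":-1},{"x":-3.35,"y":1.89,"z":0.4,"ax":0,"ay":0,"az":0,"gripper":-1},{"x":-3.35,"y":1.89,"z":0.4,"ax":0,"ay":0,"az":0,"gripper":-1},{"x":-3.35,"y":1.89,"z":0.4,"ax":0,"ay":0,"az":0,"gripper":-1}])

```text
clock: 8.85
position: [451.0, 108.1, 112.3]
ee_rot: [-0.672, 0.741, 0.0, -0.0]
contact_force: [1.0, 0.5, 0.0]
gripper_width: 85.6
grasp_force: 0.0
```

Call:
send_rows(targets=[{"x":-3.35,"y":1.89,"z":0.4,"ax":0,"ay":0,"az":0,"gripper":-1},{"x":0,"y":0,"z":0,"ax":0,"ay":0,"az":-7,"gripper":-1},{"x":0,"y":0,"z":0,"ax":0,"ay":0,"az":-7,"gripper":-1},{"x":0,"y":0,"z":0,"ax":0,"ay":0,"az":-7,"gripper":-1},{"x":0,"y":0,"z":0,"ax":0,"ay":0,"az":-7,"gripper":-1}])

```text
clock: 9.27
position: [436.2, 142.3, 108.3]
ee_rot: [0.833, -0.553, -0.0, 0.001]
contact_force: [0.5, -0.9, 0.6]
gripper_width: 85.3
grasp_force: 0.0
```

Call:
send_rows(targets=[{"x":0,"y":0,"z":0,"ax":0,"ay":0,"az":-7,"gripper":-1},{"x":0,"y":0,"z":0,"ax":0,"ay":0,"az":-7,"gripper":-1},{"x":0,"y":0,"z":0,"ax":0,"ay":0,"az":0,"gripper":-1}])

```text
clock: 9.52
position: [436.4, 141.8, 108.3]
ee_rot: [0.893, -0.449, -0.0, 0.001]
contact_force: [-0.2, -0.1, -0.0]
gripper_width: 85.3
grasp_force: 0.0
```

Run:
```python
from h import *
st()
im,d,m=snap('wrist','w6')
blobs(im,d,m,h=4)
to(440,141,5,225)
```

```text
t 9.52 p [436.4 141.8 108.3] yawY -143.4 j1,j6 [ 0.67 -0.03] F [-0.2 -0.1 -0. ] w 85.3 g 0.0
px [335, 5, 49, 118] n 2502 rectc [435.2   4.1] sz [33.8 90.3] ang 32.2 pca 122.9 mean [438.4   0.9   8.4] z90 [ 8.4 10.7] col [30. 22. 17.]
px [232, 160, 45, 57] n 2099 rectc [441.3 140.8] sz [38.1 54.4] ang 42.4 pca 136.0 mean [441.6 140.8   9.1] z90 [ 9.3 10.9] col [104.  53.  30.]
px [186, 280, 40, 35] n 813 rectc [410.1 272.9] sz [42.5 43.2] ang 35.3 pca 105.7 mean [411.  271.6   7.2] z90 [7.2 9.2] col [23. 62. 45.]
t 9.57 p [436.5 141.8 108.4] yawY -143.7 j1,j6 [ 0.67 -0.04] F [ 0.4 -0.9 -0. ] w 85.6 g 0.0
shift cm [ 0.28 -0.25 10.34] az -8.7
```

View pics/w6.png

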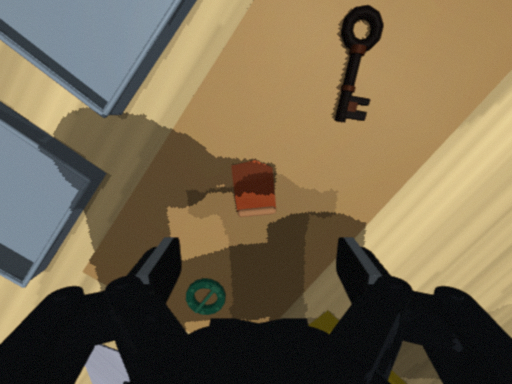

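The rim sherd is at px (254,190), with its lip toward the bottom and its sides close to square with the fingers. Turning it 6° more and gripping.

Call:
send_rows(targets=[{"x":0.37,"y":-0.33,"z":3,"ax":0,"ay":0,"az":-5.9,"gripper":-1},{"x":0,"y":0,"z":3,"ax":0,"ay":0,"az":0,"gripper":-1},{"x":0,"y":0,"z":2.7,"ax":0,"ay":0,"az":0,"gripper":-1},{"x":0,"y":0,"z":1.2,"ax":0,"ay":0,"az":0,"gripper":-1},{"x":0,"y":0,"z":0.3,"ax":0,"ay":0,"az":0,"gripper":-1}])

```text
clock: 9.98
position: [440.0, 139.7, 4.2]
ee_rot: [0.914, -0.405, -0.002, 0.003]
contact_force: [0.2, 0.4, -0.7]
gripper_width: 85.4
grasp_force: 0.0
```

Call:
send_rows(targets=[{"x":0,"y":0,"z":0,"ax":0,"ay":0,"az":0,"gripper":-0.3},{"x":0,"y":0,"z":0,"ax":0,"ay":0,"az":0,"gripper":0},{"x":0,"y":0,"z":0,"ax":0,"ay":0,"az":0,"gripper":0.3},{"x":0,"y":0,"z":0,"ax":0,"ay":0,"az":0,"gripper":1},{"x":0,"y":0,"z":0,"ax":0,"ay":0,"az":0,"gripper":1}])

```text
clock: 10.4
position: [442.7, 141.7, 8.4]
ee_rot: [0.915, -0.404, 0.001, -0.001]
contact_force: [-1.7, -1.3, 5.5]
gripper_width: 34.3
grasp_force: 59.1
```

Call:
send_rows(targets=[{"x":0,"y":0,"z":0,"ax":0,"ay":0,"az":0,"gripper":1},{"x":0,"y":0,"z":-1,"ax":0,"ay":0,"az":0,"gripper":1},{"x":0,"y":0,"z":-3,"ax":0,"ay":0,"az":0,"gripper":1},{"x":0,"y":0,"z":-3.5,"ax":0,"ay":0,"az":0,"gripper":1},{"x":0,"y":0,"z":0,"ax":0,"ay":0,"az":0,"gripper":1}])

```text
clock: 10.82
position: [445.6, 143.5, 88.2]
ee_rot: [0.915, -0.403, 0.004, -0.006]
contact_force: [1.2, -0.0, -0.7]
gripper_width: 34.0
grasp_force: 59.7
```

Run:
```python
from h import *
to(604,-306,75,174.5)
```

```text
t 10.82 p [445.6 143.5  88.2] yawY -137.5 j1,j6 [0.66 0.08] F [ 1.2 -0.  -0.7] w 34.0 g 59.7
shift cm [43.85 18.68  1.18] az 48.0
```

Call:
send_rows(targets=[{"x":3.65,"y":1.56,"z":0,"ax":0,"ay":0,"az":0,"gripper":1},{"x":3.65,"y":1.56,"z":0,"ax":0,"ay":0,"az":0,"gripper":1},{"x":3.65,"y":1.56,"z":0,"ax":0,"ay":0,"az":0,"gripper":1},{"x":3.65,"y":1.56,"z":0,"ax":0,"ay":0,"az":0,"gripper":1},{"x":3.65,"y":1.56,"z":0,"ax":0,"ay":0,"az":0,"gripper":1}])

```text
clock: 11.23
position: [507.8, -47.9, 82.7]
ee_rot: [0.915, -0.404, 0.001, -0.001]
contact_force: [1.1, 0.4, -1.3]
gripper_width: 33.7
grasp_force: 59.7
```

Call:
send_rows(targets=[{"x":3.65,"y":1.56,"z":0,"ax":0,"ay":0,"az":0,"gripper":1},{"x":3.65,"y":1.56,"z":0,"ax":0,"ay":0,"az":0,"gripper":1},{"x":3.65,"y":1.56,"z":0,"ax":0,"ay":0,"az":0,"gripper":1},{"x":3.65,"y":1.56,"z":0,"ax":0,"ay":0,"az":0,"gripper":1},{"x":3.65,"y":1.56,"z":0,"ax":0,"ay":0,"az":0,"gripper":1}])

```text
clock: 11.65
position: [573.0, -235.8, 82.6]
ee_rot: [0.915, -0.404, 0.001, -0.0]
contact_force: [1.3, 1.1, 0.4]
gripper_width: 33.9
grasp_force: 59.7
```

Call:
send_rows(targets=[{"x":3.65,"y":1.56,"z":0,"ax":0,"ay":0,"az":0,"gripper":1},{"x":3.65,"y":1.56,"z":0,"ax":0,"ay":0,"az":0,"gripper":1},{"x":0,"y":0,"z":0,"ax":0,"ay":0,"az":7,"gripper":1},{"x":0,"y":0,"z":0,"ax":0,"ay":0,"az":7,"gripper":1},{"x":0,"y":0,"z":0,"ax":0,"ay":0,"az":7,"gripper":1}])

```text
clock: 12.07
position: [598.4, -309.8, 81.8]
ee_rot: [0.824, -0.567, 0.0, -0.0]
contact_force: [-0.7, 0.3, -0.1]
gripper_width: 33.7
grasp_force: 59.7
```

Call:
send_rows(targets=[{"x":0,"y":0,"z":0,"ax":0,"ay":0,"az":7,"gripper":1},{"x":0,"y":0,"z":0,"ax":0,"ay":0,"az":7,"gripper":1},{"x":0,"y":0,"z":0,"ax":0,"ay":0,"az":7,"gripper":1},{"x":0,"y":0,"z":0,"ax":0,"ay":0,"az":6,"gripper":1},{"x":0,"y":0,"z":0,"ax":0,"ay":0,"az":0,"gripper":1}])

```text
clock: 12.48
position: [598.7, -308.7, 82.4]
ee_rot: [-0.671, 0.742, -0.0, 0.0]
contact_force: [0.1, -0.4, -0.6]
gripper_width: 34.0
grasp_force: 59.7
```

Run:
```python
from h import *
im,d,m=snap('wrist','w7')
to(603,-307,12.5,174.5)
```

```text
t 12.53 p [ 598.7 -308.7   82.4] yawY 174.5 j1,j6 [-0.24  0.14] F [ 0.1 -0.5 -0.1] w 34.0 g 59.7
shift cm [-0.21 -0.4   6.99] az -0.0
```

View pics/w7.png

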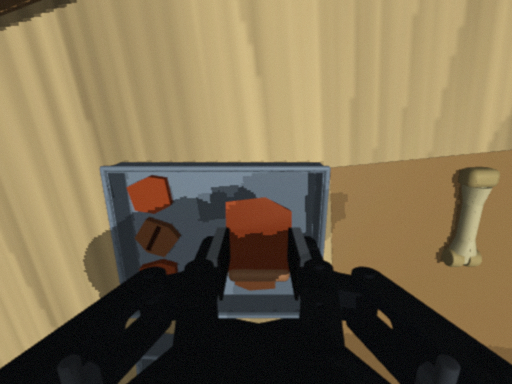

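The rim sherd is held level over the free half. Lowering until it touches.

Call:
send_rows(targets=[{"x":-0.2,"y":-0.4,"z":2.5,"ax":0,"ay":0,"az":0,"gripper":1},{"x":0,"y":0,"z":2.5,"ax":0,"ay":0,"az":0,"gripper":1},{"x":0,"y":0,"z":1.3,"ax":0,"ay":0,"az":0,"gripper":1},{"x":0,"y":0,"z":0.6,"ax":0,"ay":0,"az":0,"gripper":1},{"x":0,"y":0,"z":0,"ax":0,"ay":0,"az":0,"gripper":1}])

```text
clock: 12.95
position: [602.3, -307.0, 12.5]
ee_rot: [-0.672, 0.74, 0.001, -0.001]
contact_force: [-1.0, -0.1, 0.9]
gripper_width: 34.1
grasp_force: 60.6
```

Call:
send_rows(targets=[{"x":0,"y":0,"z":0.15,"ax":0,"ay":0,"az":0,"gripper":1},{"x":0,"y":0,"z":0,"ax":0,"ay":0,"az":0,"gripper":1},{"x":0,"y":0,"z":0,"ax":0,"ay":0,"az":0,"gripper":1}])

```text
clock: 13.2
position: [603.2, -307.3, 11.9]
ee_rot: [-0.672, 0.741, -0.001, 0.0]
contact_force: [0.0, 0.6, 0.4]
gripper_width: 34.3
grasp_force: 59.8
```

Call:
send_rows(targets=[{"x":0,"y":0,"z":0.1,"ax":0,"ay":0,"az":0,"gripper":1},{"x":0,"y":0,"z":0,"ax":0,"ay":0,"az":0,"gripper":1},{"x":0,"y":0,"z":0,"ax":0,"ay":0,"az":0,"gripper":1}])

```text
clock: 13.45
position: [603.3, -307.4, 11.5]
ee_rot: [-0.672, 0.741, -0.001, 0.0]
contact_force: [-1.5, 1.6, 6.2]
gripper_width: 33.7
grasp_force: 61.3
```

Contact at 6 N. Releasing.

Call:
send_rows(targets=[{"x":0,"y":0,"z":0,"ax":0,"ay":0,"az":0,"gripper":0.1},{"x":0,"y":0,"z":0,"ax":0,"ay":0,"az":0,"gripper":-0.1},{"x":0,"y":0,"z":0,"ax":0,"ay":0,"az":0,"gripper":-0.15},{"x":0,"y":0,"z":0,"ax":0,"ay":0,"az":0,"gripper":-0.15},{"x":0,"y":0,"z":-0.5,"ax":0,"ay":0,"az":0,"gripper":-0.15}])

```text
clock: 13.87
position: [601.8, -306.8, 14.0]
ee_rot: [-0.671, 0.741, 0.001, -0.001]
contact_force: [0.9, -0.7, -0.0]
gripper_width: 49.2
grasp_force: 0.0
```

Call:
send_rows(targets=[{"x":0,"y":0,"z":-2,"ax":0,"ay":0,"az":0,"gripper":-0.15},{"x":0,"y":0,"z":-4,"ax":0,"ay":0,"az":0,"gripper":-1},{"x":0,"y":0,"z":-4,"ax":0,"ay":0,"az":0,"gripper":-1},{"x":0,"y":0,"z":-2,"ax":0,"ay":0,"az":0,"gripper":-1},{"x":0,"y":0,"z":0,"ax":0,"ay":0,"az":0,"gripper":-1}])

```text
clock: 14.28
position: [606.2, -308.5, 142.9]
ee_rot: [-0.672, 0.741, -0.006, 0.003]
contact_force: [-0.7, -0.4, -0.0]
gripper_width: 85.4
grasp_force: 0.0
```

Run:
```python
from h import *
im,d,m=snap('wrist','w8')
print('tray');blobs(im,d,m,x0=555,x1=650,y0=-337,y1=-215,h=6.5)
print('bone');blobs(im,d,m,x0=370,x1=460,y0=-330,y1=-200,h=4)
to(415,-271,60,175.5)
```

```text
tray
px [245, 160, 37, 50] n 1672 rectc [ 602.7 -307.3] sz [54.4 38. ] ang 84.7 pca 89.3 mean [ 602.9 -307.7   12.1] z90 [12.2 13.9] col [108.  52.  29.]
px [247, 215, 34, 42] n 1301 rectc [ 607.8 -247.1] sz [52.2 37.5] ang 83.8 pca 90.7 mean [ 607.9 -248.6   11.9] z90 [12.  14.1] col [71. 44. 27.]
px [308, 231, 7, 36] n 152 rectc [ 556.6 -232.5] sz [34.1  3.1] ang 89.1 pca 85.6 mean [ 556.6 -230.4   20.5] z90 [21.6 29.1] col [44. 50. 56.]
bone
px [417, 156, 42, 82] n 1721 rectc [ 417.1 -274.6] sz [91.4 27.4] ang 87.3 pca 85.8 mean [ 418.7 -277.5   13.3] z90 [14.3 17. ] col [125. 116.  83.]
t 14.33 p [ 604.6 -307.7  139.5] yawY 174.4 j1,j6 [-0.23  0.13] F [-0.8  0.3  0. ] w 85.4 g 0.0
shift cm [-1.81 19.28  7.8 ] az -1.1
```

Both sherds lie flat (tops at 14 mm, 13 mm gap). On to the bone.

Call:
send_rows(targets=[{"x":-0.3,"y":3.84,"z":0.96,"ax":0,"ay":0,"az":-1.2,"gripper":-1},{"x":-0.3,"y":3.84,"z":0.96,"ax":0,"ay":0,"az":0,"gripper":-1},{"x":-0.3,"y":3.84,"z":0.96,"ax":0,"ay":0,"az":0,"gripper":-1},{"x":-0.3,"y":3.84,"z":0.96,"ax":0,"ay":0,"az":0,"gripper":-1},{"x":-0.3,"y":3.84,"z":0.96,"ax":0,"ay":0,"az":0,"gripper":-1}])

```text
clock: 14.75
position: [409.8, -275.8, 85.9]
ee_rot: [-0.679, 0.734, 0.001, -0.0]
contact_force: [0.4, 0.0, -0.6]
gripper_width: 85.3
grasp_force: 0.0
```

Call:
send_rows(targets=[{"x":0,"y":0,"z":0,"ax":0,"ay":0,"az":0,"gripper":-1},{"x":0,"y":0,"z":0,"ax":0,"ay":0,"az":0,"gripper":-1}])

```text
clock: 14.92
position: [408.7, -275.7, 85.8]
ee_rot: [-0.679, 0.734, 0.002, -0.001]
contact_force: [1.3, -0.2, 0.4]
gripper_width: 85.6
grasp_force: 0.0
```

Run:
```python
from h import *
im,d,m=snap('wrist','w9')
o=blobs(im,d,m,x0=370,x1=460,y0=-330,y1=-200,h=4)
P=max((p for p,_ in o),key=len)
t=np.radians(85.7);e=np.array([np.cos(t),np.sin(t)]);n=np.array([-e[1],e[0]])
for it in range(3):
    s=P[:,:2]@e; mid=(s.min()+s.max())/2
    q=P[abs(s-mid)<15]; k=np.polyfit(q[:,:2]@e,q[:,:2]@n,1); print('ends',s.min().round(1),s.max().round(1),'c',(mid*e+np.polyval(k,mid)*n).round(1),'dyaw',np.degrees(np.arctan(k[0])).round(1),'top',q[:,2].max().round(1))
to(415.5,-273.5,6,175.5)
```

```text
px [234, 150, 31, 101] n 2176 rectc [ 415.6 -274.9] sz [90.8 25.5] ang 85.3 pca 85.5 mean [ 415.2 -278.3   14.3] z90 [14.7 17. ] col [104.  96.  68.]
ends -288.4 -197.6 c [ 415.6 -274.9] dyaw 0.5 top 15.9
ends -288.4 -197.6 c [ 415.6 -274.9] dyaw 0.5 top 15.9
ends -288.4 -197.6 c [ 415.6 -274.9] dyaw 0.5 top 15.9
t 14.97 p [ 411.7 -276.5   86.9] yawY 175.6 j1,j6 [-0.26  0.19] F [ 0.8 -0.8  0.1] w 85.8 g 0.0
shift cm [-0.32 -0.37  8.09] az 0.1
```

View pics/w9.png

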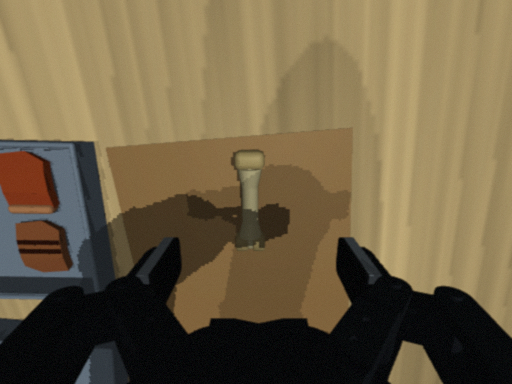

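The bone is centred between the fingers (px 250,200). Gripping the shaft.

Call:
send_rows(targets=[{"x":-0.2,"y":-0.4,"z":3,"ax":0,"ay":0,"az":0,"gripper":-1},{"x":0,"y":0,"z":3,"ax":0,"ay":0,"az":0,"gripper":-0.6},{"x":0,"y":0,"z":1.4,"ax":0,"ay":0,"az":0,"gripper":-0.4},{"x":0,"y":0,"z":0.5,"ax":0,"ay":0,"az":0,"gripper":-0.2},{"x":0,"y":0,"z":0,"ax":0,"ay":0,"az":0,"gripper":0}])

```text
clock: 15.38
position: [417.4, -274.9, 7.0]
ee_rot: [-0.679, 0.734, 0.001, -0.001]
contact_force: [0.1, 0.4, 0.2]
gripper_width: 43.0
grasp_force: 0.0
```

Call:
send_rows(targets=[{"x":0,"y":0,"z":0,"ax":0,"ay":0,"az":0,"gripper":0.2},{"x":0,"y":0,"z":0,"ax":0,"ay":0,"az":0,"gripper":0.4},{"x":0,"y":0,"z":0,"ax":0,"ay":0,"az":0,"gripper":0.6},{"x":0,"y":0,"z":0,"ax":0,"ay":0,"az":0,"gripper":1},{"x":0,"y":0,"z":0,"ax":0,"ay":0,"az":0,"gripper":1}])

```text
clock: 15.8
position: [417.8, -275.1, 9.8]
ee_rot: [-0.679, 0.734, -0.001, 0.001]
contact_force: [-0.2, 1.2, 5.6]
gripper_width: 9.8
grasp_force: 58.5
```

Call:
send_rows(targets=[{"x":0,"y":0,"z":0,"ax":0,"ay":0,"az":0,"gripper":1},{"x":0,"y":0,"z":-1,"ax":0,"ay":0,"az":0,"gripper":1},{"x":0,"y":0,"z":-3,"ax":0,"ay":0,"az":0,"gripper":1},{"x":0,"y":0,"z":-4,"ax":0,"ay":0,"az":0,"gripper":1},{"x":0,"y":0,"z":0,"ax":0,"ay":0,"az":0,"gripper":1}])

```text
clock: 16.22
position: [421.5, -276.7, 95.5]
ee_rot: [-0.68, 0.733, -0.007, 0.003]
contact_force: [1.3, -0.5, -0.9]
gripper_width: 9.8
grasp_force: 58.2
```

Run:
```python
from h import *
to(634,87,87,176.7)
```

```text
t 16.22 p [ 421.5 -276.7   95.5] yawY 175.7 j1,j6 [-0.26  0.18] F [ 1.3 -0.5 -0.9] w 9.8 g 58.2
shift cm [-37.87 -18.45   0.93] az -1.0
```

Call:
send_rows(targets=[{"x":-3.43,"y":-1.7,"z":0,"ax":0,"ay":0,"az":0,"gripper":1},{"x":-3.43,"y":-1.7,"z":0,"ax":0,"ay":0,"az":0,"gripper":1},{"x":-3.43,"y":-1.7,"z":0,"ax":0,"ay":0,"az":0,"gripper":1},{"x":-3.43,"y":-1.7,"z":0,"ax":0,"ay":0,"az":0,"gripper":1},{"x":-3.43,"y":-1.7,"z":0,"ax":0,"ay":0,"az":0,"gripper":1}])

```text
clock: 16.63
position: [515.6, -108.8, 89.0]
ee_rot: [-0.679, 0.734, -0.001, 0.001]
contact_force: [1.4, -0.9, -0.3]
gripper_width: 9.7
grasp_force: 58.2
```

Call:
send_rows(targets=[{"x":-3.43,"y":-1.7,"z":0,"ax":0,"ay":0,"az":0,"gripper":1},{"x":-3.43,"y":-1.7,"z":0,"ax":0,"ay":0,"az":0,"gripper":1},{"x":-3.43,"y":-1.7,"z":0,"ax":0,"ay":0,"az":0,"gripper":1},{"x":-3.43,"y":-1.7,"z":0,"ax":0,"ay":0,"az":0,"gripper":1},{"x":-3.43,"y":-1.7,"z":0,"ax":0,"ay":0,"az":0,"gripper":1}])

```text
clock: 17.05
position: [613.5, 55.9, 88.8]
ee_rot: [-0.679, 0.734, -0.0, 0.001]
contact_force: [1.0, -1.7, -0.1]
gripper_width: 9.8
grasp_force: 58.2
```

Call:
send_rows(targets=[{"x":-3.43,"y":-1.7,"z":0,"ax":0,"ay":0,"az":-1,"gripper":1},{"x":0,"y":0,"z":0,"ax":0,"ay":0,"az":0,"gripper":1},{"x":0,"y":0,"z":0,"ax":0,"ay":0,"az":0,"gripper":1}])

```text
clock: 17.3
position: [633.0, 88.9, 88.1]
ee_rot: [-0.687, 0.727, -0.0, 0.0]
contact_force: [-0.4, -0.6, -0.4]
gripper_width: 9.8
grasp_force: 58.3
```

Run:
```python
from h import *
im,d,m=snap('wrist','w10')
to(632,87,14,176.7)
```

```text
t 17.35 p [632.   87.4  88. ] yawY 176.6 j1,j6 [ 0.39 -0.45] F [ 0.3 -0.9 -0.8] w 10.2 g 58.3
shift cm [ 0.04 -0.    7.4 ] az -0.1
```

View pics/w10.png

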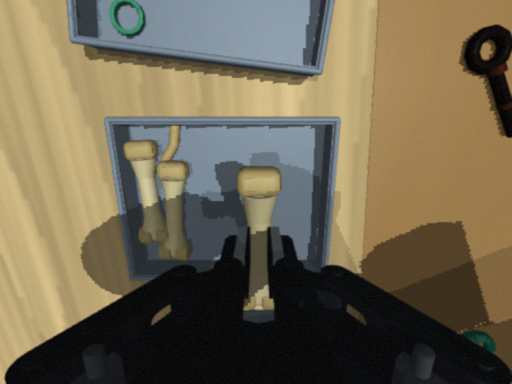

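The bone is held above the empty part of its tray and is parallel to the sorted bones. Lowering.

Call:
send_rows(targets=[{"x":0,"y":0,"z":2.8,"ax":0,"ay":0,"az":0,"gripper":1},{"x":0,"y":0,"z":2.8,"ax":0,"ay":0,"az":0,"gripper":1},{"x":0,"y":0,"z":1.2,"ax":0,"ay":0,"az":0,"gripper":1},{"x":0,"y":0,"z":0.5,"ax":0,"ay":0,"az":0,"gripper":1},{"x":0,"y":0,"z":0,"ax":0,"ay":0,"az":0,"gripper":1}])

```text
clock: 17.77
position: [631.6, 85.7, 14.7]
ee_rot: [-0.685, 0.728, 0.0, -0.001]
contact_force: [0.3, 0.7, 0.0]
gripper_width: 9.9
grasp_force: 58.2
```

Call:
send_rows(targets=[{"x":0,"y":0,"z":0.2,"ax":0,"ay":0,"az":0,"gripper":1},{"x":0,"y":0,"z":0,"ax":0,"ay":0,"az":0,"gripper":1},{"x":0,"y":0,"z":0,"ax":0,"ay":0,"az":0,"gripper":1}])

```text
clock: 18.02
position: [633.2, 87.0, 14.7]
ee_rot: [-0.686, 0.728, -0.001, 0.001]
contact_force: [0.1, -0.4, -0.6]
gripper_width: 9.9
grasp_force: 58.2
```

Call:
send_rows(targets=[{"x":0,"y":0,"z":0.1,"ax":0,"ay":0,"az":0,"gripper":1},{"x":0,"y":0,"z":0,"ax":0,"ay":0,"az":0,"gripper":1},{"x":0,"y":0,"z":0,"ax":0,"ay":0,"az":0,"gripper":1}])

```text
clock: 18.27
position: [632.8, 87.0, 12.9]
ee_rot: [-0.686, 0.728, -0.0, 0.0]
contact_force: [-0.7, -0.2, 1.4]
gripper_width: 9.8
grasp_force: 58.6
```

Call:
send_rows(targets=[{"x":0,"y":0,"z":0.1,"ax":0,"ay":0,"az":0,"gripper":1},{"x":0,"y":0,"z":0,"ax":0,"ay":0,"az":0,"gripper":1},{"x":0,"y":0,"z":0,"ax":0,"ay":0,"az":0,"gripper":1}])

```text
clock: 18.52
position: [632.8, 87.1, 12.9]
ee_rot: [-0.686, 0.728, -0.0, 0.0]
contact_force: [-1.9, 0.1, 6.6]
gripper_width: 9.8
grasp_force: 59.7
```

Contact made. Releasing, rising and measuring the bone.

Call:
send_rows(targets=[{"x":0,"y":0,"z":0,"ax":0,"ay":0,"az":0,"gripper":0.6},{"x":0,"y":0,"z":0,"ax":0,"ay":0,"az":0,"gripper":0.4},{"x":0,"y":0,"z":0,"ax":0,"ay":0,"az":0,"gripper":0.3},{"x":0,"y":0,"z":0,"ax":0,"ay":0,"az":0,"gripper":0.3},{"x":0,"y":0,"z":-0.5,"ax":0,"ay":0,"az":0,"gripper":0.3}])

```text
clock: 18.93
position: [631.5, 86.6, 15.2]
ee_rot: [-0.686, 0.728, 0.001, -0.001]
contact_force: [0.3, -0.3, -0.3]
gripper_width: 30.0
grasp_force: 0.0
```

Call:
send_rows(targets=[{"x":0,"y":0,"z":-2,"ax":0,"ay":0,"az":0,"gripper":0.3},{"x":0,"y":0,"z":-4,"ax":0,"ay":0,"az":0,"gripper":0.3},{"x":0,"y":0,"z":-4,"ax":0,"ay":0,"az":0,"gripper":-1},{"x":0,"y":0,"z":-2,"ax":0,"ay":0,"az":0,"gripper":-1},{"x":0,"y":0,"z":0,"ax":0,"ay":0,"az":0,"gripper":-1}])

```text
clock: 19.35
position: [636.0, 87.7, 143.4]
ee_rot: [-0.686, 0.728, -0.003, 0.006]
contact_force: [0.1, 0.2, 0.6]
gripper_width: 65.2
grasp_force: 0.0
```

Run:
```python
from h import *
im,d,m=snap('wrist','w11')
print('tray');blobs(im,d,m,x0=588,x1=665,y0=30,y1=148,h=7)
print('key');blobs(im,d,m,x0=380,x1=490,y0=-70,y1=70,h=4)
to(436,0,90,206)
```

```text
tray
px [251, 140, 25, 84] n 1481 rectc [632.5  86.9] sz [90.2 25.3] ang 86.4 pca 86.4 mean [632.2  84.3  17.3] z90 [17.7 20.1] col [130. 122.  89.]
key
px [429, 43, 64, 90] n 1981 rectc [434.2   2.5] sz [33.3 89.7] ang 37.5 pca 123.5 mean [438.5   1.8   8.2] z90 [ 8.3 10.7] col [24. 17. 12.]
t 19.4 p [634.1  87.5 140.1] yawY 176.6 j1,j6 [ 0.39 -0.45] F [-0.1 -0.6 -0.8] w 72.5 g 0.0
shift cm [ 9.92 19.29  4.85] az -29.4
```

The bone lies flat (top at 20 mm). Next, the key.

Call:
send_rows(targets=[{"x":1.65,"y":3.2,"z":0.8,"ax":0,"ay":0,"az":0,"gripper":-1},{"x":1.65,"y":3.2,"z":0.8,"ax":0,"ay":0,"az":0,"gripper":-1},{"x":1.65,"y":3.2,"z":0.8,"ax":0,"ay":0,"az":0,"gripper":-1},{"x":1.65,"y":3.2,"z":0.8,"ax":0,"ay":0,"az":0,"gripper":-1},{"x":1.65,"y":3.2,"z":0.8,"ax":0,"ay":0,"az":0,"gripper":-1}])

```text
clock: 19.82
position: [465.0, 13.1, 94.7]
ee_rot: [-0.686, 0.728, 0.001, -0.001]
contact_force: [1.0, -0.7, 0.8]
gripper_width: 85.3
grasp_force: 0.0
```

Call:
send_rows(targets=[{"x":1.65,"y":3.2,"z":0.8,"ax":0,"ay":0,"az":0,"gripper":-1},{"x":0,"y":0,"z":0,"ax":0,"ay":0,"az":-7,"gripper":-1},{"x":0,"y":0,"z":0,"ax":0,"ay":0,"az":-7,"gripper":-1},{"x":0,"y":0,"z":0,"ax":0,"ay":0,"az":-7,"gripper":-1},{"x":0,"y":0,"z":0,"ax":0,"ay":0,"az":-7,"gripper":-1}])

```text
clock: 20.23
position: [433.6, -0.9, 87.4]
ee_rot: [0.843, -0.538, -0.001, 0.001]
contact_force: [0.5, -0.4, 0.1]
gripper_width: 85.7
grasp_force: 0.0
```

Call:
send_rows(targets=[{"x":0,"y":0,"z":0,"ax":0,"ay":0,"az":0,"gripper":-1},{"x":0,"y":0,"z":0,"ax":0,"ay":0,"az":0,"gripper":-1}])

```text
clock: 20.4
position: [434.1, -0.7, 87.6]
ee_rot: [0.84, -0.542, -0.001, 0.001]
contact_force: [0.3, 0.8, 0.5]
gripper_width: 85.4
grasp_force: 0.0
```

Run:
```python
from h import *
im,d,m=snap('wrist','w12')
o=blobs(im,d,m,x0=380,x1=490,y0=-70,y1=70,h=4)
P=max((p for p,_ in o),key=len)
t=np.radians(116)
for it in range(4):
    e=np.array([np.cos(t),np.sin(t)]);n=np.array([-e[1],e[0]])
    s=P[:,:2]@e; x=s-s.min()   # 0 = bow end, 91 = tip
    q=P[(x>37)&(x<62)]; k=np.polyfit(q[:,:2]@e,q[:,:2]@n,1); t+=np.arctan(k[0])
    mm=s.min()+47; c=mm*e+np.polyval(k,mm)*n
    q2=q[:,:2]@n
    print('len',np.ptp(s).round(1),'yaw',np.degrees(t).round(1),'c(47)',c.round(1),'shank w',np.ptp(q2).round(1),'top',np.percentile(q[:,2],95).round(1))
for a in range(0,92,8):
    q=P[abs(x-a-2)<2]; 
    if len(q): print(a+2,((q[:,:2]-c)@n).min().round(1),((q[:,:2]-c)@n).max().round(1))
to(c[0],c[1],8,np.degrees(t)+90)
```

```text
px [231, 152, 46, 98] n 1954 rectc [435.5   3.5] sz [33.3 90.3] ang 32.2 pca 123.0 mean [ 4.376e+02 -2.000e-01  8.200e+00] z90 [ 8.3 10.6] col [20. 14. 10.]
len 90.8 yaw 117.5 c(47) [436.5   6.3] shank w 11.2 top 10.4
len 90.8 yaw 117.6 c(47) [436.5   6.3] shank w 11.0 top 10.2
len 90.8 yaw 117.6 c(47) [436.5   6.3] shank w 11.0 top 10.2
len 90.8 yaw 117.6 c(47) [436.5   6.3] shank w 11.0 top 10.2
2 -10.7 10.6
10 -15.5 16.2
18 -16.3 16.7
26 -13.9 14.7
34 -6.0 6.4
42 -5.0 4.9
50 -4.6 4.6
58 -5.1 4.8
66 -5.5 19.9
74 -5.2 20.6
82 -5.0 20.2
90 -4.5 4.1
t 20.45 p [434.2  -0.6  87.7] yawY -155.6 j1,j6 [0.38 0.05] F [-0.4  0.5  0.8] w 85.5 g 0.0
shift cm [-0.54 -0.51  7.97] az -3.2
```

The key's shank is measured: yaw 117.6°, mid (438.4, 2.8), bit on the expected side. Gripping low on it.

Call:
send_rows(targets=[{"x":-0.14,"y":-0.52,"z":3,"ax":0,"ay":0,"az":-3.2,"gripper":-1},{"x":0,"y":0,"z":3,"ax":0,"ay":0,"az":0,"gripper":-0.6},{"x":0,"y":0,"z":1.7,"ax":0,"ay":0,"az":0,"gripper":-0.4},{"x":0,"y":0,"z":0.6,"ax":0,"ay":0,"az":0,"gripper":-0.2},{"x":0,"y":0,"z":0.2,"ax":0,"ay":0,"az":0,"gripper":0}])

```text
clock: 20.87
position: [438.1, 2.7, 2.0]
ee_rot: [0.856, -0.517, -0.001, 0.001]
contact_force: [0.4, -0.4, -0.3]
gripper_width: 42.9
grasp_force: 0.0
```

Call:
send_rows(targets=[{"x":0,"y":0,"z":0,"ax":0,"ay":0,"az":0,"gripper":0.3},{"x":0,"y":0,"z":0,"ax":0,"ay":0,"az":0,"gripper":0.5},{"x":0,"y":0,"z":0,"ax":0,"ay":0,"az":0,"gripper":0.6},{"x":0,"y":0,"z":0,"ax":0,"ay":0,"az":0,"gripper":0.6},{"x":0,"y":0,"z":0,"ax":0,"ay":0,"az":0,"gripper":0.6}])

```text
clock: 21.28
position: [439.5, 3.2, 4.1]
ee_rot: [0.856, -0.517, 0.001, -0.001]
contact_force: [0.8, -0.1, -0.6]
gripper_width: 17.1
grasp_force: 0.0
```

Call:
send_rows(targets=[{"x":0,"y":0,"z":0.2,"ax":0,"ay":0,"az":0,"gripper":0.6},{"x":0,"y":0,"z":0,"ax":0,"ay":0,"az":0,"gripper":0.6},{"x":0,"y":0,"z":0,"ax":0,"ay":0,"az":0,"gripper":1},{"x":0,"y":0,"z":0,"ax":0,"ay":0,"az":0,"gripper":1},{"x":0,"y":0,"z":0,"ax":0,"ay":0,"az":0,"gripper":1}])

```text
clock: 21.7
position: [439.0, 3.0, 1.5]
ee_rot: [0.856, -0.517, 0.0, -0.0]
contact_force: [-0.6, 0.7, 2.6]
gripper_width: 6.6
grasp_force: 58.7
```

Call:
send_rows(targets=[{"x":0,"y":0,"z":0,"ax":0,"ay":0,"az":0,"gripper":1},{"x":0,"y":0,"z":-1,"ax":0,"ay":0,"az":0,"gripper":1},{"x":0,"y":0,"z":-3,"ax":0,"ay":0,"az":0,"gripper":1},{"x":0,"y":0,"z":-4,"ax":0,"ay":0,"az":0,"gripper":1},{"x":0,"y":0,"z":0,"ax":0,"ay":0,"az":0,"gripper":1}])

```text
clock: 22.12
position: [443.4, 4.3, 87.0]
ee_rot: [0.857, -0.516, 0.005, -0.005]
contact_force: [1.5, 0.2, -0.7]
gripper_width: 7.1
grasp_force: 58.9
```

Run:
```python
from h import *
im,d,m=snap('wrist','w13')
to(626,280,85,178.2)
```

```text
t 22.17 p [441.7   3.9  84.5] yawY -152.2 j1,j6 [0.38 0.11] F [-0.5  0.6 -1. ] w 6.7 g 58.9
shift cm [-15.82 -29.18   0.19] az 29.6
```

View pics/w13.png

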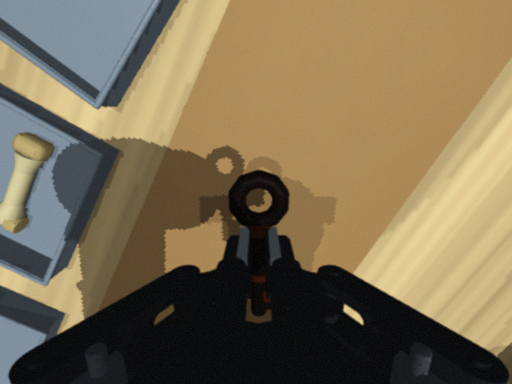

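The key is held level with its bow up at px (258,198). Going to the iron tray.

Call:
send_rows(targets=[{"x":-1.76,"y":-3.25,"z":0,"ax":0,"ay":0,"az":0,"gripper":1},{"x":-1.76,"y":-3.25,"z":0,"ax":0,"ay":0,"az":0,"gripper":1},{"x":-1.76,"y":-3.25,"z":0,"ax":0,"ay":0,"az":0,"gripper":1},{"x":-1.76,"y":-3.25,"z":0,"ax":0,"ay":0,"az":0,"gripper":1},{"x":-1.76,"y":-3.25,"z":0,"ax":0,"ay":0,"az":0,"gripper":1}])

```text
clock: 22.58
position: [541.6, 157.7, 79.7]
ee_rot: [0.856, -0.517, -0.001, 0.001]
contact_force: [-0.0, -0.1, -0.0]
gripper_width: 6.6
grasp_force: 58.9
```

Call:
send_rows(targets=[{"x":-1.76,"y":-3.25,"z":0,"ax":0,"ay":0,"az":0,"gripper":1},{"x":-1.76,"y":-3.25,"z":0,"ax":0,"ay":0,"az":0,"gripper":1},{"x":-1.76,"y":-3.25,"z":0,"ax":0,"ay":0,"az":0,"gripper":1},{"x":-1.76,"y":-3.25,"z":0,"ax":0,"ay":0,"az":0,"gripper":1},{"x":0,"y":0,"z":0,"ax":0,"ay":0,"az":7,"gripper":1}])

```text
clock: 23.0
position: [626.8, 284.6, 78.4]
ee_rot: [0.823, -0.567, 0.001, -0.001]
contact_force: [0.5, -0.2, -0.9]
gripper_width: 7.4
grasp_force: 59.0
```

Call:
send_rows(targets=[{"x":0,"y":0,"z":0,"ax":0,"ay":0,"az":7,"gripper":1},{"x":0,"y":0,"z":0,"ax":0,"ay":0,"az":7,"gripper":1},{"x":0,"y":0,"z":0,"ax":0,"ay":0,"az":7,"gripper":1},{"x":0,"y":0,"z":0,"ax":0,"ay":0,"az":1.6,"gripper":1},{"x":0,"y":0,"z":0,"ax":0,"ay":0,"az":0,"gripper":1}])

```text
clock: 23.42
position: [623.1, 279.0, 79.0]
ee_rot: [-0.695, 0.719, 0.0, -0.002]
contact_force: [-0.3, 0.1, -0.6]
gripper_width: 7.2
grasp_force: 59.0
```

Run:
```python
from h import *
im,d,m=snap('wrist','w14');W=world(d,m)
r=(W[...,2]>24)&(W[...,2]<33)&(W[...,0]>540)&(W[...,0]<760)&(W[...,1]>190)&(W[...,1]<370)
P=W[r];print(len(P),'rim x',P[:,0].min().round(),P[:,0].max().round(),'y',P[:,1].min().round(),P[:,1].max().round())
to(626,280,8,178.2)
```

```text
4495 rim x 562.0 739.0 y 209.0 347.0
t 23.47 p [623.2 279.   79.3] yawY 178.2 j1,j6 [ 0.66 -0.69] F [-0.2 -0.7  0.2] w 7.2 g 59.0
shift cm [-0.12 -0.29  7.13] az -0.0
```

View pics/w14.png

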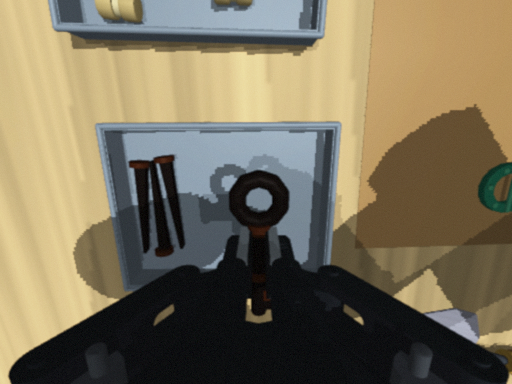

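The tray has three nails at left and is clear below the key. Lowering.

Call:
send_rows(targets=[{"x":-0.1,"y":-0.3,"z":2.8,"ax":0,"ay":0,"az":0,"gripper":1},{"x":0,"y":0,"z":2.5,"ax":0,"ay":0,"az":0,"gripper":1},{"x":0,"y":0,"z":1.2,"ax":0,"ay":0,"az":0,"gripper":1},{"x":0,"y":0,"z":0.5,"ax":0,"ay":0,"az":0,"gripper":1},{"x":0,"y":0,"z":0,"ax":0,"ay":0,"az":0,"gripper":1}])

```text
clock: 23.88
position: [626.3, 279.7, 9.5]
ee_rot: [-0.696, 0.718, 0.0, -0.002]
contact_force: [0.4, 0.2, 0.0]
gripper_width: 6.9
grasp_force: 59.0
```

Call:
send_rows(targets=[{"x":0,"y":0,"z":0.3,"ax":0,"ay":0,"az":0,"gripper":1},{"x":0,"y":0,"z":0,"ax":0,"ay":0,"az":0,"gripper":1},{"x":0,"y":0,"z":0,"ax":0,"ay":0,"az":0,"gripper":1}])

```text
clock: 24.13
position: [627.7, 280.8, 9.6]
ee_rot: [-0.696, 0.718, -0.0, 0.001]
contact_force: [-0.9, -0.0, -0.8]
gripper_width: 7.0
grasp_force: 59.0
```

Call:
send_rows(targets=[{"x":0,"y":0,"z":0.1,"ax":0,"ay":0,"az":0,"gripper":1},{"x":0,"y":0,"z":0,"ax":0,"ay":0,"az":0,"gripper":1},{"x":0,"y":0,"z":0,"ax":0,"ay":0,"az":0,"gripper":1}])

```text
clock: 24.38
position: [627.2, 280.4, 7.8]
ee_rot: [-0.696, 0.718, -0.0, 0.0]
contact_force: [-0.9, 0.5, -0.3]
gripper_width: 7.1
grasp_force: 59.0
```

Call:
send_rows(targets=[{"x":0,"y":0,"z":0.2,"ax":0,"ay":0,"az":0,"gripper":1},{"x":0,"y":0,"z":0,"ax":0,"ay":0,"az":0,"gripper":1},{"x":0,"y":0,"z":0,"ax":0,"ay":0,"az":0,"gripper":1}])

```text
clock: 24.63
position: [626.9, 280.2, 5.1]
ee_rot: [-0.696, 0.718, 0.0, -0.0]
contact_force: [0.3, 0.5, -0.3]
gripper_width: 7.0
grasp_force: 59.0
```

Call:
send_rows(targets=[{"x":0,"y":0,"z":0.1,"ax":0,"ay":0,"az":0,"gripper":1},{"x":0,"y":0,"z":0,"ax":0,"ay":0,"az":0,"gripper":1},{"x":0,"y":0,"z":0,"ax":0,"ay":0,"az":0,"gripper":1}])

```text
clock: 24.88
position: [627.1, 280.4, 4.6]
ee_rot: [-0.696, 0.718, -0.0, 0.0]
contact_force: [-0.3, -0.3, 0.6]
gripper_width: 7.2
grasp_force: 59.3
```

Call:
send_rows(targets=[{"x":0,"y":0,"z":0.08,"ax":0,"ay":0,"az":0,"gripper":1},{"x":0,"y":0,"z":0,"ax":0,"ay":0,"az":0,"gripper":1},{"x":0,"y":0,"z":0,"ax":0,"ay":0,"az":0,"gripper":1}])

```text
clock: 25.13
position: [627.2, 280.4, 4.6]
ee_rot: [-0.696, 0.718, -0.0, 0.0]
contact_force: [-1.8, -1.3, 5.3]
gripper_width: 7.0
grasp_force: 59.6
```

Contact made. Releasing, then measuring the key and the brooch.

Call:
send_rows(targets=[{"x":0,"y":0,"z":0,"ax":0,"ay":0,"az":0,"gripper":0.7},{"x":0,"y":0,"z":0,"ax":0,"ay":0,"az":0,"gripper":0.5},{"x":0,"y":0,"z":0,"ax":0,"ay":0,"az":0,"gripper":0.4},{"x":0,"y":0,"z":0,"ax":0,"ay":0,"az":0,"gripper":0.4},{"x":0,"y":0,"z":-0.5,"ax":0,"ay":0,"az":0,"gripper":0.4}])

```text
clock: 25.55
position: [626.3, 279.8, 7.3]
ee_rot: [-0.696, 0.718, 0.0, -0.001]
contact_force: [-0.7, -0.3, -1.0]
gripper_width: 25.8
grasp_force: 0.0
```

Call:
send_rows(targets=[{"x":0,"y":0,"z":-2,"ax":0,"ay":0,"az":0,"gripper":0.4},{"x":0,"y":0,"z":-4,"ax":0,"ay":0,"az":0,"gripper":0.4},{"x":0,"y":0,"z":-4,"ax":0,"ay":0,"az":0,"gripper":-1},{"x":0,"y":0,"z":-2,"ax":0,"ay":0,"az":0,"gripper":-1},{"x":0,"y":0,"z":0,"ax":0,"ay":0,"az":0,"gripper":-1}])

```text
clock: 25.97
position: [630.3, 282.1, 136.2]
ee_rot: [-0.696, 0.718, -0.002, 0.006]
contact_force: [0.3, 0.2, 0.5]
gripper_width: 61.0
grasp_force: 0.0
```

Run:
```python
from h import *
im,d,m=snap('wrist','w15')
print('tray');blobs(im,d,m,x0=582,x1=672,y0=220,y1=340,h=6)
print('brooch');blobs(im,d,m,x0=370,x1=460,y0=230,y1=320,h=3.5)
to(410.5,272.5,85,178.2)
```

```text
tray
px [247, 140, 36, 85] n 1409 rectc [624.5 281.2] sz [33.3 90.2] ang 2.4 pca 93.9 mean [624.5 276.7  11.2] z90 [11.3 13.6] col [23. 19. 18.]
brooch
px [448, 149, 46, 42] n 1115 rectc [410.6 273.3] sz [43.9 43. ] ang 8.2 pca 153.3 mean [411.6 272.5   7.3] z90 [7.3 9.4] col [23. 61. 45.]
t 26.02 p [628.6 281.4 132.8] yawY 178.2 j1,j6 [ 0.66 -0.69] F [ 0.3 -0.9 -0.3] w 67.7 g 0.0
shift cm [ 1.6  21.8   4.64] az -0.0
```

The key lies flat. Now the brooch.

Call:
send_rows(targets=[{"x":0.27,"y":3.6,"z":0.77,"ax":0,"ay":0,"az":0,"gripper":-1},{"x":0.27,"y":3.6,"z":0.77,"ax":0,"ay":0,"az":0,"gripper":-1},{"x":0.27,"y":3.6,"z":0.77,"ax":0,"ay":0,"az":0,"gripper":-1},{"x":0.27,"y":3.6,"z":0.77,"ax":0,"ay":0,"az":0,"gripper":-1},{"x":0.27,"y":3.6,"z":0.77,"ax":0,"ay":0,"az":0,"gripper":-1}])

```text
clock: 26.43
position: [444.4, 271.4, 88.6]
ee_rot: [-0.695, 0.719, 0.0, -0.001]
contact_force: [0.9, 0.9, 0.2]
gripper_width: 85.5
grasp_force: 0.0
```

Call:
send_rows(targets=[{"x":0.27,"y":3.6,"z":0.77,"ax":0,"ay":0,"az":0,"gripper":-1},{"x":0,"y":0,"z":0,"ax":0,"ay":0,"az":0,"gripper":-1},{"x":0,"y":0,"z":0,"ax":0,"ay":0,"az":0,"gripper":-1},{"x":0,"y":0,"z":0,"ax":0,"ay":0,"az":0,"gripper":-1}])

```text
clock: 26.77
position: [410.8, 271.4, 82.2]
ee_rot: [-0.696, 0.718, -0.0, 0.0]
contact_force: [0.8, 0.5, 0.2]
gripper_width: 85.3
grasp_force: 0.0
```

Run:
```python
from h import *
im,d,m=snap('wrist','w16')
o=blobs(im,d,m,x0=370,x1=460,y0=230,y1=320,h=3.5)
P=max((p for p,_ in o),key=len);print(cv2.minEnclosingCircle(P[:,:2].astype(np.float32)))
to(410.6,272.8,2,178.2)
```

```text
px [234, 178, 50, 49] n 1355 rectc [410.2 273.2] sz [42.7 42.9] ang 73.3 pca 89.5 mean [410.2 272.3   7.3] z90 [7.3 9.4] col [29. 76. 56.]
((410.16107177734375, 273.29730224609375), 21.881988525390625)
t 26.82 p [411.4 271.6  82.3] yawY 178.2 j1,j6 [ 0.91 -0.95] F [ 0.  -0.2 -0.1] w 85.5 g 0.0
shift cm [-0.12  0.09  8.03] az -0.0
```

Call:
send_rows(targets=[{"x":-0.15,"y":0.1,"z":3,"ax":0,"ay":0,"az":0,"gripper":-1},{"x":0,"y":0,"z":3,"ax":0,"ay":0,"az":0,"gripper":-0.6},{"x":0,"y":0,"z":1.4,"ax":0,"ay":0,"az":0,"gripper":-0.4},{"x":0,"y":0,"z":0.5,"ax":0,"ay":0,"az":0,"gripper":-0.3},{"x":0,"y":0,"z":0,"ax":0,"ay":0,"az":0,"gripper":-0.3}])

```text
clock: 27.23
position: [410.2, 272.2, 2.0]
ee_rot: [-0.695, 0.719, -0.0, -0.001]
contact_force: [-0.6, 0.7, 0.3]
gripper_width: 56.0
grasp_force: 0.0
```

Call:
send_rows(targets=[{"x":0,"y":0,"z":0,"ax":0,"ay":0,"az":0,"gripper":-0.3},{"x":0,"y":0,"z":0,"ax":0,"ay":0,"az":0,"gripper":-0.3},{"x":0,"y":0,"z":0,"ax":0,"ay":0,"az":0,"gripper":-0.3},{"x":0,"y":0,"z":0,"ax":0,"ay":0,"az":0,"gripper":-0.3}])

```text
clock: 27.57
position: [410.2, 273.1, 4.3]
ee_rot: [-0.696, 0.718, 0.0, 0.001]
contact_force: [-0.1, -0.1, -0.6]
gripper_width: 55.6
grasp_force: 0.0
```

Call:
send_rows(targets=[{"x":0,"y":0,"z":0.3,"ax":0,"ay":0,"az":0,"gripper":-0.3},{"x":0,"y":0,"z":0,"ax":0,"ay":0,"az":0,"gripper":-0.2},{"x":0,"y":0,"z":0,"ax":0,"ay":0,"az":0,"gripper":0},{"x":0,"y":0,"z":0,"ax":0,"ay":0,"az":0,"gripper":1},{"x":0,"y":0,"z":0,"ax":0,"ay":0,"az":0,"gripper":1}])

```text
clock: 27.98
position: [409.6, 272.6, 1.2]
ee_rot: [-0.696, 0.718, -0.0, -0.0]
contact_force: [-2.1, -0.6, 6.9]
gripper_width: 40.3
grasp_force: 59.5
```

Call:
send_rows(targets=[{"x":0,"y":0,"z":0,"ax":0,"ay":0,"az":0,"gripper":1},{"x":0,"y":0,"z":-1,"ax":0,"ay":0,"az":0,"gripper":1},{"x":0,"y":0,"z":-3,"ax":0,"ay":0,"az":0,"gripper":1},{"x":0,"y":0,"z":-4,"ax":0,"ay":0,"az":0,"gripper":1},{"x":0,"y":0,"z":0,"ax":0,"ay":0,"az":0,"gripper":1}])

```text
clock: 28.4
position: [413.0, 276.1, 86.8]
ee_rot: [-0.697, 0.717, 0.0, 0.007]
contact_force: [0.2, 1.4, -0.1]
gripper_width: 39.8
grasp_force: 60.6
```

Run:
```python
from h import *
to(629,-87,85,169.9)
```

```text
t 28.4 p [413.  276.1  86.8] yawY 178.3 j1,j6 [ 0.92 -0.95] F [ 0.2  1.4 -0.1] w 39.8 g 60.6
shift cm [ 35.65 -22.67   0.04] az 8.4
```

Call:
send_rows(targets=[{"x":3.21,"y":-2.09,"z":0,"ax":0,"ay":0,"az":0,"gripper":1},{"x":3.21,"y":-2.09,"z":0,"ax":0,"ay":0,"az":0,"gripper":1},{"x":3.21,"y":-2.09,"z":0,"ax":0,"ay":0,"az":0,"gripper":1},{"x":3.21,"y":-2.09,"z":0,"ax":0,"ay":0,"az":0,"gripper":1},{"x":3.21,"y":-2.09,"z":0,"ax":0,"ay":0,"az":0,"gripper":1}])

```text
clock: 28.82
position: [509.6, 107.4, 80.4]
ee_rot: [-0.696, 0.718, -0.0, 0.0]
contact_force: [1.3, 0.8, -0.1]
gripper_width: 40.4
grasp_force: 60.6
```

Call:
send_rows(targets=[{"x":3.21,"y":-2.09,"z":0,"ax":0,"ay":0,"az":0,"gripper":1},{"x":3.21,"y":-2.09,"z":0,"ax":0,"ay":0,"az":0,"gripper":1},{"x":3.21,"y":-2.09,"z":0,"ax":0,"ay":0,"az":0,"gripper":1},{"x":3.21,"y":-2.09,"z":0,"ax":0,"ay":0,"az":0,"gripper":1},{"x":3.21,"y":-2.09,"z":0,"ax":0,"ay":0,"az":0,"gripper":1}])

```text
clock: 29.23
position: [608.9, -56.8, 80.1]
ee_rot: [-0.696, 0.718, 0.0, 0.0]
contact_force: [0.5, 0.6, -0.5]
gripper_width: 40.2
grasp_force: 60.6
```

Call:
send_rows(targets=[{"x":3.21,"y":-2.09,"z":0,"ax":0,"ay":0,"az":0,"gripper":1},{"x":0,"y":0,"z":0,"ax":0,"ay":0,"az":4.2,"gripper":1},{"x":0,"y":0,"z":0,"ax":0,"ay":0,"az":4.2,"gripper":1},{"x":0,"y":0,"z":0,"ax":0,"ay":0,"az":0,"gripper":1},{"x":0,"y":0,"z":0,"ax":0,"ay":0,"az":0,"gripper":1}])

```text
clock: 29.65
position: [627.9, -87.8, 79.9]
ee_rot: [-0.642, 0.767, 0.0, -0.0]
contact_force: [0.2, 0.3, 0.6]
gripper_width: 40.0
grasp_force: 60.6
```

Run:
```python
from h import *
im,d,m=snap('wrist','w17')
to(629,-87,8,169.9)
```

```text
t 29.7 p [627.9 -87.5  80.1] yawY 169.9 j1,j6 [ 0.12 -0.29] F [-0.4  0.3 -0. ] w 40.0 g 60.6
shift cm [-0.07 -0.1   7.21] az -0.0
```

View pics/w17.png

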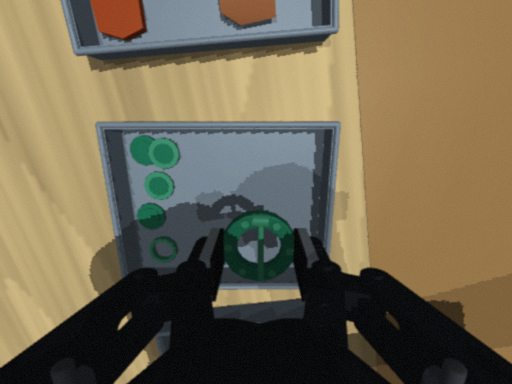

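The brooch is held level (px 260,247) over the empty part of the bronze tray. Lowering; I expect it to touch at z ≈ 4.2.

Call:
send_rows(targets=[{"x":0,"y":-0.1,"z":2.8,"ax":0,"ay":0,"az":0,"gripper":1},{"x":0,"y":0,"z":2.6,"ax":0,"ay":0,"az":0,"gripper":1},{"x":0,"y":0,"z":1.3,"ax":0,"ay":0,"az":0,"gripper":1},{"x":0,"y":0,"z":0.5,"ax":0,"ay":0,"az":0,"gripper":1},{"x":0,"y":0,"z":0.2,"ax":0,"ay":0,"az":0,"gripper":1}])

```text
clock: 30.12
position: [628.6, -87.4, 5.4]
ee_rot: [-0.642, 0.767, 0.0, -0.001]
contact_force: [-1.0, -1.1, -0.5]
gripper_width: 40.3
grasp_force: 60.6
```

Call:
send_rows(targets=[{"x":0,"y":0,"z":0.1,"ax":0,"ay":0,"az":0,"gripper":1},{"x":0,"y":0,"z":0,"ax":0,"ay":0,"az":0,"gripper":1},{"x":0,"y":0,"z":0,"ax":0,"ay":0,"az":0,"gripper":1}])

```text
clock: 30.37
position: [630.0, -87.7, 6.6]
ee_rot: [-0.641, 0.767, -0.001, 0.001]
contact_force: [1.8, -1.0, 0.3]
gripper_width: 40.0
grasp_force: 60.6
```

Call:
send_rows(targets=[{"x":0,"y":0,"z":0.1,"ax":0,"ay":0,"az":0,"gripper":1},{"x":0,"y":0,"z":0,"ax":0,"ay":0,"az":0,"gripper":1},{"x":0,"y":0,"z":0,"ax":0,"ay":0,"az":0,"gripper":1}])

```text
clock: 30.62
position: [629.3, -87.9, 4.7]
ee_rot: [-0.641, 0.767, -0.0, 0.0]
contact_force: [0.4, -0.4, -0.3]
gripper_width: 40.1
grasp_force: 60.6
```

Call:
send_rows(targets=[{"x":0,"y":0,"z":0.1,"ax":0,"ay":0,"az":0,"gripper":1},{"x":0,"y":0,"z":0,"ax":0,"ay":0,"az":0,"gripper":1},{"x":0,"y":0,"z":0,"ax":0,"ay":0,"az":0,"gripper":1}])

```text
clock: 30.87
position: [629.5, -87.9, 4.3]
ee_rot: [-0.641, 0.767, -0.0, 0.0]
contact_force: [-1.8, 0.4, 5.0]
gripper_width: 40.1
grasp_force: 61.3
```

Call:
send_rows(targets=[{"x":0,"y":0,"z":0,"ax":0,"ay":0,"az":0,"gripper":0},{"x":0,"y":0,"z":0,"ax":0,"ay":0,"az":0,"gripper":-0.2},{"x":0,"y":0,"z":0,"ax":0,"ay":0,"az":0,"gripper":-0.25},{"x":0,"y":0,"z":0,"ax":0,"ay":0,"az":0,"gripper":-0.25},{"x":0,"y":0,"z":-0.5,"ax":0,"ay":0,"az":0,"gripper":-0.25}])

```text
clock: 31.28
position: [628.1, -87.9, 7.1]
ee_rot: [-0.641, 0.767, 0.001, -0.001]
contact_force: [-1.0, -0.9, -0.3]
gripper_width: 53.4
grasp_force: 0.0
```

Call:
send_rows(targets=[{"x":0,"y":0,"z":-2,"ax":0,"ay":0,"az":0,"gripper":-0.25},{"x":0,"y":0,"z":-4,"ax":0,"ay":0,"az":0,"gripper":-0.25},{"x":0,"y":0,"z":-4,"ax":0,"ay":0,"az":0,"gripper":-0.25},{"x":0,"y":0,"z":-4,"ax":0,"ay":0,"az":0,"gripper":-0.25},{"x":0,"y":0,"z":-4,"ax":0,"ay":0,"az":0,"gripper":-0.25}])

```text
clock: 31.7
position: [628.7, -88.0, 190.5]
ee_rot: [-0.641, 0.767, -0.0, -0.0]
contact_force: [1.1, -1.2, 0.2]
gripper_width: 53.3
grasp_force: 0.0
```

Call:
send_rows(targets=[{"x":3,"y":2,"z":0,"ax":0,"ay":0,"az":0,"gripper":-0.25},{"x":3,"y":2,"z":0,"ax":0,"ay":0,"az":0,"gripper":-0.25},{"x":0,"y":0,"z":0,"ax":0,"ay":0,"az":0,"gripper":-0.25},{"x":0,"y":0,"z":0,"ax":0,"ay":0,"az":0,"gripper":-0.25}])

```text
clock: 32.03
position: [578.0, -140.9, 189.2]
ee_rot: [-0.64, 0.768, -0.0, 0.0]
contact_force: [-0.5, 0.7, 0.1]
gripper_width: 53.1
grasp_force: 0.0
```

Run:
```python
from h import *
im,d,m=snap('wrist','w18');st()
blobs(im,d,m,x0=585,x1=660,y0=-150,y1=-30,h=6)
for c in('top','side'):snap(c,c+'F')
z=np.load('top.npz');m={k:z[k] for k in['fx','fy','cx','cy','cam_to_world']}
print('paper');blobs(z['im'],z['d'],m)
a=cv2.imread('pics/sideF.png')[90:340,80:330]; b=cv2.resize(cv2.imread('pics/w18.png'),(400,300)); a=cv2.resize(a,(400,400))
cv2.imwrite('pics/fin.png',np.hstack([a,cv2.copyMakeBorder(b,0,100,0,0,0)]))
```

```text
t 32.08 p [ 578.8 -140.3  188.9] yawY 169.7 j1,j6 [ 0.03 -0.21] F [0.8 0.4 0.3] w 53.3 g 0.0
px [225, 170, 27, 7] n 97 rectc [ 600.6 -149.4] sz [ 5.4 30.7] ang 80.0 pca 176.0 mean [ 595.4 -148.1   23.4] z90 [27.6 29.6] col [ 81.  92. 101.]
px [211, 205, 34, 31] n 599 rectc [629.2 -87.2] sz [42.7 42.8] ang 47.1 pca 66.5 mean [628.7 -88.   10.2] z90 [10.2 12.3] col [28. 75. 58.]
paper
```

View pics/fin.png

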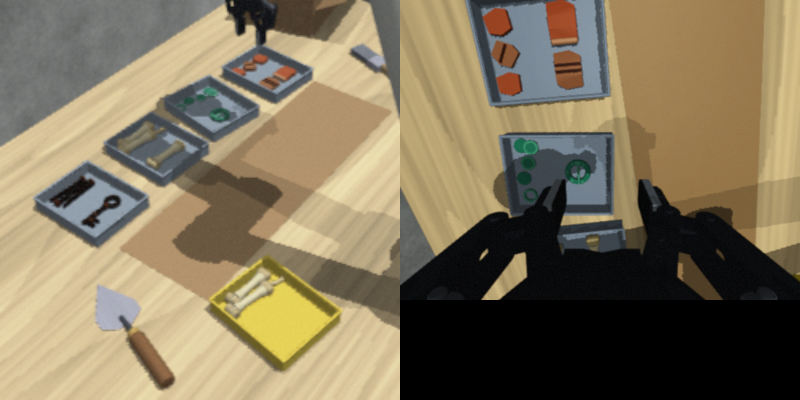

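All five finds lie flat in their own trays (key at 100,208; bone at 166,152; brooch at 218,116; sherds at 278,75). The paper is empty and the trowel hasn't been touched. Handing in.

```bash
python3 -c "
from bench import arm
print(arm.job_done())"
```

```text
the job is handed in; nothing more can be done
None
```

The job is handed in: all five finds lie flat in the empty parts of their own grey trays, each lowered until it touched and then released, in about 32 s with the trowel left alone; the hand-in gave no verdict.

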